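# Lean the soldering board in the cooling rack and bolt it in

## Task

Lay the flat ceramic soldering board on the sloping wooden prop, its end against the toe strip, and let go of it. Then take it again by its raised end and lean it gently in the plywood rack: lower end on the foot board, pressed forward against the strip in front of the groove nearest the rest bar, face against the bar, and let go so that it stays leaning without sliding. Last, push the rack's barrel bolt across in front of the board until it is fully home in the keeper; leave the tools around undisturbed.

Things in the scene. Friction and masses are not known exactly. Their poses are not given: they have to be found in the camera images.
- board: Flat off-white ceramic soldering board, 140 x 54 x 10 mm, 0.13 to 0.22 kg. Origin at its centre; x along its length, y across its width, z through its thickness (both ends and both faces are alike). It starts lying flat on the bench.
- prop: Fixed wooden prop: a slope at 50 degrees from level, 36 mm wide, 85 mm long, on a 120 x 60 x 8 mm base. Origin at the bench under its middle, z up. The slope rises from its toe (x=+45, z=20 mm) towards -x; a toe strip stands up 12 mm square to it. A board on it, its end against the toe, overhangs the high end by 55 mm and each side by 9 mm.
- prop_seat (a point): Where the board's centre is when it lies on the prop's slope against the toe: x=+4, y=0, z=77 mm in the prop's frame. The axes are the prop's.
- rack: Fixed plywood cooling rack. Origin at the bench under its middle; z up, x forward, y left. The board stands between two upright cheeks (8 mm thick, inner faces at y=+-33 mm, x from -40 to +60 mm, 140 mm high), its top leaning to -x. It then leans 18 to 23 degrees, its centre at about x=+6 mm, 67 mm above the foot board, its top edge 5 to 20 mm above the cheeks.
- rest_bar: Steel bar of 10 mm diameter along y between the cheeks, at x=-3.5, z=85 mm in the rack's frame. Origin at the middle of its axis; axes are the rack's.
- bolt (a joint): Travel of the barrel bolt, m: 0 is drawn back, grows as it slides to the rack's -y, 0.085 is the stop, with the tip about 15 mm inside the keeper on the -y cheek. It slides stiffly (about 3 N) and stays where left. It is a 10 mm steel rod along y at x=+18, z=105 mm in the rack's frame.
- bolt_knob (a point): Centre of the ball knob (16 mm) on a 9 mm upright stem on the bolt, 33 mm above the rod's axis, 138 mm above the bench; at x=+18, y=+145 mm in the rack's frame when drawn back, y=+60 mm when home. Around it all is free above z=116 mm, up to the cheek (outer face y=+41 mm). The axes are the rack's.
- bench_block: Bystander: flat steel bench block, 60 x 60 x 22 mm, origin under its middle.
- tin: Bystander: jar with a steel lid, 60 mm across, 70 mm high, origin under its middle.
- hammer: Bystander: hammer lying on the bench, handle along its x; origin under its middle.
- strip (a point): Near (-x) face of the strip that must hold the board's lower end, at x=+35, y=0, z=20 mm in the rack's frame; axes are the rack's. The foot board between the cheeks is stiff, its top set anywhere from 13 to 27 mm up: feel for it. On it are 3 strips along y, 5 mm thick, 7 mm high, centred at x=+14.5, +37.5, +52.5 mm; the groove to use lies between x=+17 and +35 mm.
There are look-alikes about, which are no part of the job. Several things have the shape of the prop; the one meant has the colours described above.

How it is judged (in metres and radians):
On the way, in this order (a step that is already met when the one before it is completed fails the run):
1. the board lies on the prop's slope against its toe, let go (distance between board and prop_seat below 0.02 m and angle between the x axis of board and the z axis of prop, either way round between 0.55 and 0.85 rad and contact force between board and the arm below 0.05 N and contact force between board and the fingers below 0.05 N and linear speed of board below 0.02 m/s), for 0.2 s.
2. the board leans in the rack at its angle, foot in the groove nearest the bar, let go, with the bolt still drawn back (angle between the x axis of board and the z axis of rack, either way round between 0.287 and 0.43 rad and x of board in the frame of rack between -0.004 and 0.016 m and z of board in the frame of rack between 0.074 and 0.102 m and contact force between board and rest_bar above 0.03 N and contact force between board and the fingers below 0.05 N and linear speed of board below 0.02 m/s and value of joint bolt below 0.02 m), for 0.2 s.
At the end, for the whole second after the job is handed in: The board leans 16.5 to 24.5 deg off upright on the rest bar, foot in the groove nearest the bar, up to its front strip; its centre is -4 to +16 mm along the rack's x and 74 to 102 mm above the bench; it is at rest, and the bolt has travelled at least 78 mm (angle between the x axis of board and the z axis of rack, either way round between 0.287 and 0.43 rad and x of board in the frame of rack between -0.004 and 0.016 m and z of board in the frame of rack between 0.074 and 0.102 m and contact force between board and rest_bar above 0.03 N and linear speed of board below 0.01 m/s and value of joint bolt above 0.078 m); the robot touches nothing.
It fails at once if the bench block, the tin or the hammer moved more than 30 mm (distance of any of bench_block, tin, hammer from where it was at the start of the episode above 0.03 m).
It fails at once if the ceramic board is knocked or pressed against the rack with more than 80 N (contact force between board and rack above 80 N).
It also fails if it takes over 72 s, if anything falls off the work surface, if the arm or the gripper's body presses on something with over 40 N, if the wrist force passes 120 N, or if a joint passes its speed limit or range.

## Robot

A 6-joint arm with a two-finger parallel gripper is mounted at the origin on the work surface. World frame = base frame: x ahead of the robot, y to its left, z up, the work surface at z = 0. Lengths are in m, angles in degrees, forces in N, time in s.
With the tool pointing down it reaches from about 0.3 to 0.75 m from the base axis. Payload 8.5 kg.
Tool frame: the origin (TCP) lies midway between the tips of the shut fingers; the grasp point (between the pads) lies 19 mm behind it; z points along the fingers, y is the line along which they close (so a half turn about z gives the same grasp; the last joint's range is limited). The gripper opens to 85 mm and grips with 20 to 120 N. Pads are 22 mm wide; open, the fingers measure 114 mm over their backs; the gripper's body (76 mm by 85 mm) begins 54 mm behind the grasp point. The pads swing forward as they close: fully open they stand 13 mm farther back than shut.
Start: joints at [-82.351, 21.807, 74.336, -0, 83.858, -12.336], TCP at [0.188, -0.517, 0.231] pointing down, gripper open.
Joint ranges: [-178.18, 178.18], [-50.72, 133.34], [12.68, 142.11], [-81.47, 261.47], [9.98, 163.14], [-165.26, 165.26]. Speed limits (degrees/s): [136.94, 136.94, 180, 180, 180, 180].

## Interface

Orientations are given as a 3x3 rotation matrix whose columns are the frame's x, y, z axes.
In Python, from rig import env, viewer, recognise, pinpoint gives the robot as it stands.
- The arm moves only by the tool move_arm, never from a script. Its argument "plan" is text: rows parted by semicolons, each of 7 numbers parted by spaces: the shift along the tool's x, y, z in m, then the turn, a rotation vector about the tool's x, y, z in rad, then the finger opening in m, from 0 to 0.0854. A call has 1 to 12 rows; each row shifts and turns the commanded pose from where the row before left it, along the tool's axes as they then stand; what a row does not reach is not made up. A row lasts 1/8 s, in which the tool goes at most 62.5 mm and 10.7 degrees, less where a joint would pass 70% of its speed; a pose out of reach is approached as far as the arm can. A call is refused whole if a number of a shift passes 0.0625 or a number of a turn 0.188, either way. A call with a gripper value outside its range is refused whole. The fingers move at their own pace and stop on an object; "grip_force" is the grip in N (left out, the last holds). Time passes only in rows, so rows that do not move let the fingers close. It gives the time, the measured TCP pose, the force, the opening and the grip force at its end, in the units of the state.
- env.observe(): the state, without advancing time (a new reading comes with each control period).
- viewer.get_image(name): name is "side" or "top"; returns (picture, depth): 420x560x3 uint8, red, green, blue; 420x560 float32, m along the optical axis (not along the pixel's ray), 0 where there is no reading.
- viewer.calibration(name): a dict with "fx", "fy", "cx", "cy" (pixels), "R" (3x3) and "t" (3): a world point X has camera coordinates R X + t. Camera axes: x right, y down, z forward; pixel columns grow to the right and rows downward; lengths in m; the calibration is good to about 2 mm. A picture is of the moment at which its call begins. calibration takes no time and is no camera call.
- env.close_job(): hands the job in; it is judged then, once.
Trained networks look in the newest picture that a camera, given by its name, has taken for a name from the list of things; names that differ only in an ending like _2 or _b are one class to them, and where a whole thing is asked for, a point or a joint stands for the part that bears it (a point fixed in the world has none). Each returns a list of dicts, best first, with "conf" (0 to 1); they miss things now and then, are a little off and sometimes report something else, mostly with a low value. They report only what shows in the picture. A call takes as long as a camera call. They do not tell look-alikes from the thing itself.
- recognise(camera, name): "extent" ([centre column, centre row, width, height] in pixels, round what is visible of it).
- pinpoint(camera, name): "pixel" ([column, row] in pixels: a listed point, or the origin of a listed thing).
The state is a dict: "time_s": time; "q": joint angles; "qvel": joint speeds; "joint_efforts": joint torques, N m; "position": TCP position; "tool_rot": TCP orientation; "ft_force": force on the tool from outside, world axes, zero at the start; "wrist_torque": the same for the moment, N m; "grip_width": finger opening in m; "gripper_force": force on a finger pad.
Only numpy, scipy, OpenCV 4.12 (cv2) and the standard library are available. Lean on these libraries where they do the work, as an engineer would, in place of code of your own. Each camera call takes 0.05 s, during which the arm holds its last target. There are 200 camera calls.

## Working session

There is one attempt and no reset: what is moved stays moved. The work goes in short steps, Python scripts to look and compute and a tool call to move; the robot and the scene stay as the last step left them, time stands still between calls to the robot, and variables do not carry over. Pictures are saved under pics/ and viewed, at most 11 in all, crops included, and the job is handed in when it is done.

Besides the shell and the picture viewer there is one more tool, called as a command line: name --argument value ..., lists and objects as JSON in quotes. move_arm: Moves the arm, as the interface text tells. Its arguments: {"type":"object","properties":{"plan":{"type":"string"},"grip_force":{"type":"number"}},"required":["plan"]}

```bash
ls; mkdir -p pics; cat > h.py <<'E'
import numpy as np, cv2, json
from rig import env, viewer, recognise, pinpoint
def pix2w(cam,u,v,d):
    c=viewer.calibration(cam); p=np.array([(u-c['cx'])/c['fx']*d,(v-c['cy'])/c['fy']*d,d])
    return np.array(c['R']).T@(p-np.array(c['t']))
def onplane(cam,u,v,z):
    c=viewer.calibration(cam); R=np.array(c['R']); o=-R.T@np.array(c['t'])
    r=R.T@np.array([(u-c['cx'])/c['fx'],(v-c['cy'])/c['fy'],1]); return o+r*(z-o[2])/r[2]
def cloud(cam,d):
    c=viewer.calibration(cam); v,u=np.mgrid[:d.shape[0],:d.shape[1]]
    P=np.stack([(u-c['cx'])/c['fx']*d,(v-c['cy'])/c['fy']*d,d],-1)
    return (P-np.array(c['t']))@np.array(c['R'])
E
python3 - <<'E'
from h import *
np.set_printoptions(precision=4,suppress=True)
for cam in('top','side'):
    im,d=viewer.get_image(cam); cv2.imwrite(f'pics/{cam}0.png',im[:,:,::-1]); np.savez(f'{cam}0.npz',im=im,d=d)
    P=cloud(cam,d); c=viewer.calibration(cam); print(cam,'campos',-np.array(c['R']).T@np.array(c['t']),c['fx'])
    for n in('board','prop','prop_seat','rack','rest_bar','bolt','bolt_knob','strip','bench_block','tin','hammer'):
        r=recognise(cam,n) if n in('board','prop','rack') else []
        q=pinpoint(cam,n)
        for k in q[:4]:
            u,v=k['pixel'];  ui,vi=int(round(u)),int(round(v))
            print(n,'pin',round(k['conf'],2),np.round([u,v]),P[vi,ui] if 0<=vi<420 and 0<=ui<560 else '')
        for k in r[:4]: print(n,'rec',round(k['conf'],2),np.round(k['extent']))
print(env.observe())
E
```

```text
pics
top campos [ 0.4997 -0.0084  1.0623] 392.763646515281
board pin 0.8 [303. 221.] [ 0.573  -0.0825  0.0087]
board rec 0.74 [306. 220.  24.  50.]
prop pin 0.76 [415. 162.] [ 0.7342 -0.3843  0.0197]
prop pin 0.73 [381. 280.] [ 0.4222 -0.275   0.0612]
prop pin 0.59 [430. 220.] [ 0.5752 -0.4078  0.0496]
prop pin 0.55 [191. 234.] [0.533  0.1997 0.0913]
prop rec 0.9 [434. 218.  31.  46.]
prop rec 0.78 [414. 158.  39.  46.]
prop rec 0.73 [374. 210.  28.  45.]
prop rec 0.64 [383. 280.  33.  50.]
prop_seat pin 0.88 [424. 148.] [ 0.7616 -0.393   0.0633]
prop_seat pin 0.79 [440. 214.] [ 0.5898 -0.4284  0.0635]
prop_seat pin 0.69 [381. 211.] [ 0.5941 -0.2717  0.0864]
prop_seat pin 0.65 [388. 278.] [ 0.4273 -0.2929  0.0605]
rack pin 0.75 [202. 237.] [0.5245 0.1635 0.1386]
rack rec 0.75 [176. 232.  94.  54.]
rest_bar pin 0.4 [193. 235.] [0.5306 0.1951 0.0891]Traceback (most recent call last):
  File "<stdin>", line 8, in <module>
ValueError: it knows: bench_block, board, bolt_knob, hammer, prop, prop_seat, rack, rest_bar, strip, tin
```

View pics/top0.png

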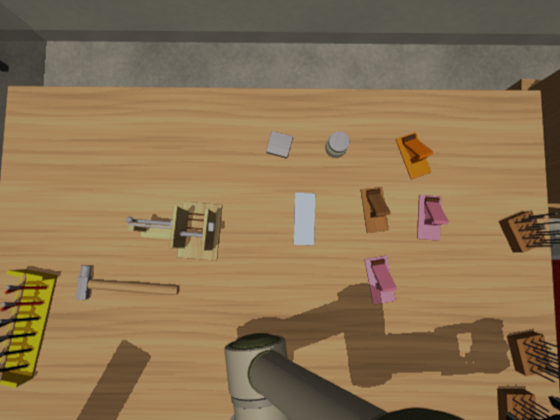

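The top view shows the board at (304,219), the wooden (brown) prop at (375,210), with pink and orange look-alikes around it. The rack is at (198,230), with its bolt knob to the left at (130,220).

```bash
python3 - <<'E'
from h import *
np.set_printoptions(precision=4,suppress=True)
for cam in('side','top'):
    im,d=viewer.get_image(cam); np.savez(f'{cam}0.npz',im=im,d=d)
    if cam=='side': cv2.imwrite(f'pics/{cam}0.png',im[:,:,::-1]); 
    P=cloud(cam,d); c=viewer.calibration(cam); print(cam,'campos',-np.array(c['R']).T@np.array(c['t']),c['fx'])
    for n in('board','prop','prop_seat','rack','rest_bar','bolt_knob','strip') if cam=='side' else ('rest_bar','bolt_knob','strip'):
        for k in pinpoint(cam,n)[:5]:
            u,v=k['pixel'];  ui,vi=int(round(u)),int(round(v))
            print(n,'pin',round(k['conf'],2),np.round([u,v],1),P[vi,ui] if 0<=vi<420 and 0<=ui<560 else '')
# colour crop top
im=np.load('top0.npz')['im']
a=im[180:265,120:230]; b=im[180:240,290:400]
cv2.imwrite('pics/crop.png',np.vstack([cv2.resize(a,(770,595),interpolation=cv2.INTER_CUBIC)])[:,:,::-1])
o=env.observe(); print(o)
E
```

```text
side campos [0.352  0.9369 1.1866] 525.5263612996707
board pin 0.65 [286.6 213. ] [ 0.5821 -0.0904  0.0108]
prop pin 0.92 [307.1 147.5] [ 0.5882 -0.4012  0.0045]
prop pin 0.69 [349.3 183.9] [ 0.422  -0.2653  0.0054]
prop pin 0.67 [257.7 143. ] [ 0.7557 -0.3815  0.0064]
prop pin 0.57 [296.8 177.3] [ 0.5896 -0.257   0.0026]
prop_seat pin 0.93 [258.9 128.2] [ 0.7512 -0.3835  0.071 ]
prop_seat pin 0.74 [307.1 130.1] [ 0.6097 -0.5008 -0.0003]
prop_seat pin 0.66 [352.2 164.8] [ 0.4229 -0.2903  0.0648]
prop_seat pin 0.64 [294.2 155.7] [ 0.6078 -0.2842  0.0654]
rack pin 0.92 [277.4 300.8] [0.5283 0.238  0.0478]
rest_bar pin 0.51 [281.7 282.8] [0.5152 0.2424 0.1388]
bolt_knob pin 0.55 [251.4 312.4] [0.563  0.3413 0.1459]
strip pin 0.63 [265.1 288.3] [0.5557 0.2495 0.1125]
top campos [ 0.4997 -0.0084  1.0623] 392.763646515281
rest_bar pin 0.66 [191.8 232.8] [0.5354 0.197  0.0923]
bolt_knob pin 0.62 [127.2 221.2] [0.5602 0.3382 0.1463]
strip pin 0.56 [198.9 219.3] [0.5752 0.1943 0.0228]
{'time_s': 1.05, 'q': array([-82.351 ,  21.8046,  74.3374,   0.0016,  83.86  , -12.3352]), 'qvel': array([ 0.0659,  0.0551, -0.0549, -0.0083, -0.0178,  0.1539]), 'joint_efforts': array([  0.0003, -44.8324, -23.1469,  -0.0002,   0.0006,  -0.    ]), 'position': array([ 0.188 , -0.5168,  0.2313]), 'tool_rot': array([[ 0.9398,  0.3418,  0.    ],
       [ 0.3418, -0.9398,  0.    ],
       [ 0.    , -0.    , -1.    ]]), 'ft_force': array([0.5686, 1.1804, 1.267 ]), 'wrist_torque': array([-0.0408,  0.009 ,  0.0449]), 'gripper_force': 0.0, 'grip_width': 0.08552651301176944}
```

View pics/side0.png

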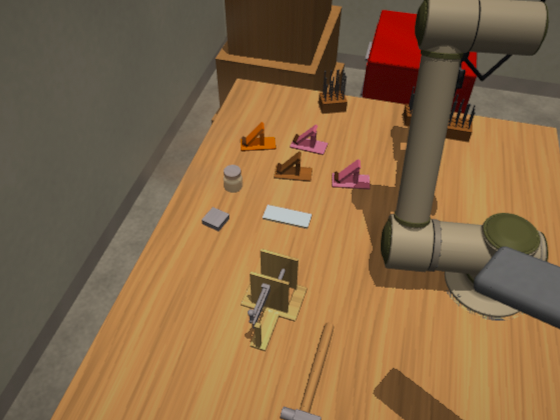

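View pics/crop.png

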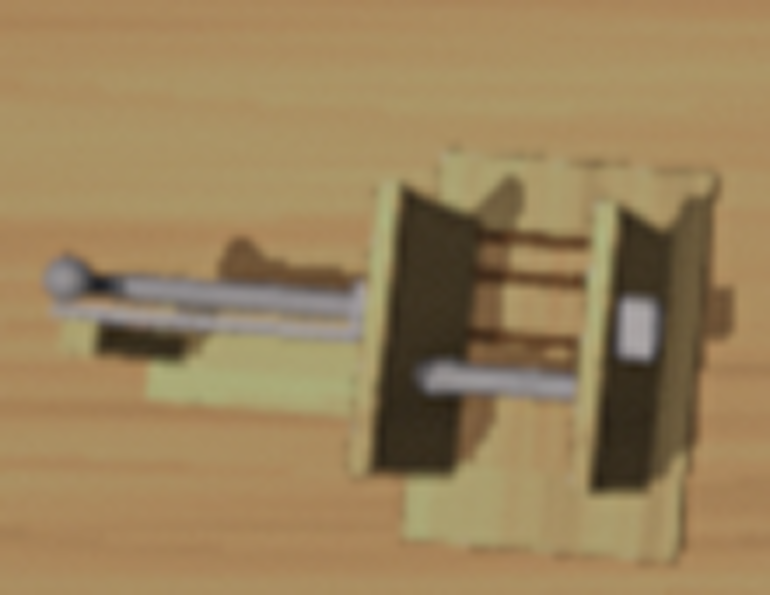

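The side view shows the brown prop at (294,168) and the rack at (275,290), with nothing in the way of either. The crop shows the cheek tops, the rest bar (lower), three strips above it, and the bolt drawn back. Next I'll fit poses from depth.

```bash
cat > fit.py <<'E'
from h import *
np.set_printoptions(precision=4,suppress=True)
T={c:np.load(f'{c}0.npz') for c in('top','side')}
C={c:cloud(c,T[c]['d']) for c in T}
def sel(c,x0,x1,y0,y1,z0,z1):
    P=C[c]; m=(P[...,0]>x0)&(P[...,0]<x1)&(P[...,1]>y0)&(P[...,1]<y1)&(P[...,2]>z0)&(P[...,2]<z1); return P[m],T[c]['im'][m]
for c in T:
    print('==',c)
    P,I=sel(c,.4,.5,.0,.1,-.02,.02); print('table z',np.median(P[:,2]),P[:,2].std())
    P,I=sel(c,.48,.67,-.14,-.03,-.01,.03); w=(I.min(1)>140)
    P=P[w]; r=cv2.minAreaRect(P[:,:2].astype(np.float32)); print('board',len(P),r,'z',np.median(P[:,2]),'mean',P.mean(0))
    P,I=sel(c,.52,.68,-.34,-.2,.012,.13)
    print('prop pts',len(P),P.mean(0),P.min(0),P.max(0))
    # ransac plane with slope 50
    rng=np.random.default_rng(0);best=0
    for _ in range(3000):
        a=P[rng.choice(len(P),3,replace=False)]; n=np.cross(a[1]-a[0],a[2]-a[0]); L=np.linalg.norm(n)
        if L<1e-9: continue
        n/=L; n*=np.sign(n[2])
        if abs(np.degrees(np.arccos(n[2]))-50)>5: continue
        m=abs((P-a[0])@n)<.003
        if m.sum()>best: best=m.sum();bm=m;bn=n
    if best:
        Q=P[bm]; u,s,vt=np.linalg.svd(Q-Q.mean(0)); n=vt[2]*np.sign(vt[2][2])
        print('slope n',n,'tilt',np.degrees(np.arccos(n[2])),'yaw',np.degrees(np.arctan2(n[1],n[0])),'N',best,'mean',Q.mean(0),Q.min(0),Q.max(0),'s',s)
    P,I=sel(c,.45,.65,.1,.3,.133,.150); 
    hull=cv2.minAreaRect(P[:,:2].astype(np.float32)); print('cheek tops',len(P),hull,P.mean(0)); 
    k,l,cc=cv2.kmeans(P[:,:2].astype(np.float32),2,None,(3,50,1e-6),5,cv2.KMEANS_PP_CENTERS)
    for i in (0,1): q=P[l[:,0]==i]; print(len(q),cv2.minAreaRect(q[:,:2].astype(np.float32)),q.mean(0))
    P,I=sel(c,.5,.62,.3,.4,.125,.16); print('knob',len(P),P.mean(0),P.max(0),P.min(0))
E
python3 fit.py
```

```text
== top
table z -5.541931959507834e-05 0.001960988570590857
board 1031 ((0.5800279378890991, -0.08540356904268265), (0.05329538509249687, 0.13897165656089783), 88.55096435546875) z 0.009969385291781761 mean [ 0.5797 -0.0853  0.01  ]
prop pts 459 [ 0.6174 -0.2715  0.0487] [ 0.5635 -0.3043  0.012 ] [ 0.6606 -0.239   0.0875]
slope n [0.7479 0.1032 0.6558] tilt 49.023033640129626 yaw 7.859526384807113 N 309 mean [ 0.618  -0.2728  0.0532] [ 0.5865 -0.2954  0.0123] [ 0.6524 -0.2442  0.0875] s [0.4901 0.1912 0.0223]
cheek tops 325 ((0.5459079742431641, 0.19592596590518951), (0.08362496644258499, 0.09940134733915329), 86.386962890625) [0.5458 0.1957 0.1393]
165 ((0.5490661859512329, 0.23259614408016205), (0.009726396761834621, 0.0976869985461235), 86.61267852783203) [0.5486 0.2318 0.1393]
160 ((0.5435426831245422, 0.15858572721481323), (0.008570854552090168, 0.09940984845161438), 86.20118713378906) [0.543  0.1584 0.1393]
knob 37 [0.564  0.3345 0.1424] [0.5702 0.3419 0.1502] [0.558  0.3282 0.1257]
== side
table z -0.001855647460805031 0.002545319432588833
board 625 ((0.5824711918830872, -0.086
[... 207 characters left out ...]
 -0.2458  0.0842]
slope n [0.7569 0.0623 0.6505] tilt 49.418420362082706 yaw 4.702763350648536 N 136 mean [ 0.6179 -0.2694  0.0507] [ 0.5874 -0.2977  0.0139] [ 0.6505 -0.2479  0.0842] s [0.3208 0.141  0.0184]
cheek tops 277 ((0.5459813475608826, 0.19752506911754608), (0.08593561500310898, 0.09965989738702774), 85.54146575927734) [0.5452 0.1998 0.1374]
136 ((0.5423982739448547, 0.16142648458480835), (0.012565094977617264, 0.09814690053462982), 84.10226440429688) [0.5427 0.1624 0.1373]
141 ((0.5489362478256226, 0.23557738959789276), (0.009916109032928944, 0.09966316819190979), 85.98265838623047) [0.5476 0.2359 0.1374]
knob 40 [0.5634 0.34   0.1404] [0.5716 0.3472 0.147 ] [0.5566 0.3332 0.1306]
```

```bash
cat >> h.py <<'E'
from scipy.spatial.transform import Rotation as Ro
from scipy.linalg import logm, expm
np.set_printoptions(precision=4,suppress=True)
def T4(R,p): T=np.eye(4);T[:3,:3]=R;T[:3,3]=p;return T
def tool(yaw,tilt,fx):
    """tool z tilted `tilt` deg from down toward horizontal dir at yaw; fx: True tool x in that plane (closes sideways), else tool y in it"""
    y=np.radians(yaw);t=np.radians(tilt);h=np.array([np.cos(y),np.sin(y),0]);k=np.array([0,0,1.])
    z=np.sin(t)*h-np.cos(t)*k; u=np.cos(t)*h+np.sin(t)*k
    if fx: return np.c_[u,np.cross(z,u),z]
    return np.c_[np.cross(u,z),u,z]
def plan(R,p,n,frm=None):
    o=env.observe(); A=frm if frm is not None else T4(o['tool_rot'],o['position']); B=T4(R,p); D=np.linalg.inv(A)@B
    rv=Ro.from_matrix(D[:3,:3]).as_rotvec(); 
    S=expm(np.real(logm(D))/n); print(n,'rows of: ',' '.join(f'{x:.4f}' for x in [*S[:3,3],*Ro.from_matrix(S[:3,:3]).as_rotvec()]),'| whole: shift',D[:3,3],'rot',rv)
    return B
def st():
    o=env.observe(); print('t',o['time_s'],'p',o['position'],'w',round(o['grip_width'],4),'F',o['ft_force'],'gf',o['gripper_force'],'q',o['q']); print(o['tool_rot'])
E
python3 - <<'E'
from h import *
T=np.load('top0.npz');P=cloud('top',T['d']);im=T['im'].astype(int)
m=np.zeros((420,560),np.uint8); m[180:242,355:398]=1
hsv=cv2.cvtColor(T['im'],cv2.COLOR_RGB2HSV)
print('table',hsv[200,340],'prop',hsv[224,378],hsv[200,366])
near=(abs(P[...,2]-.008)<.005)
g=((hsv[...,2]<150)&(m>0)&(P[...,2]>.004)&(P[...,2]<.013)).astype(np.uint8)
q=np.argwhere(g>0)
W=np.array([onplane('top',c,r,.008) for r,c in q]); 
r=cv2.minAreaRect(W[:,:2].astype(np.float32)); print('base',len(W),r)
# prop top edge strip: highest slope pts
y=np.radians(-1.45);bx=np.array([np.cos(y),np.sin(y),0]);b=np.array([.580,-.0855,0])
R=tool(-1.45,40,True); g=b-.015*bx+[0,0,.007]
B=plan(R,g-.08*R[:,2],12); 
plan(R,g,3,B)
E
```

```text
table [ 19 106 171] prop [ 15 161 152] [ 14 163 142]
base 454 ((0.6057322025299072, -0.2743362784385681), (0.11964145302772522, 0.06062321364879608), 7.23486852645874)
12 rows of:  0.0281 -0.0315 0.0232 -0.0109 0.0575 0.0299 | whole: shift [ 0.454  -0.2957  0.1631] rot [-0.1306  0.6898  0.3587]
3 rows of:  -0.0000 0.0000 0.0267 -0.0000 -0.0000 0.0000 | whole: shift [-0.    0.    0.08] rot [-0. -0.  0.]
```

move_arm --plan "0.0281 -0.0315 0.0232 -0.0109 0.0575 0.0299 0.085; 0.0281 -0.0315 0.0232 -0.0109 0.0575 0.0299 0.085; 0.0281 -0.0315 0.0232 -0.0109 0.0575 0.0299 0.085; 0.0281 -0.0315 0.0232 -0.0109 0.0575 0.0299 0.085; 0.0281 -0.0315 0.0232 -0.0109 0.0575 0.0299 0.085; 0.0281 -0.0315 0.0232 -0.0109 0.0575 0.0299 0.085; 0.0281 -0.0315 0.0232 -0.0109 0.0575 0.0299 0.085; 0.0281 -0.0315 0.0232 -0.0109 0.0575 0.0299 0.085; 0.0281 -0.0315 0.0232 -0.0109 0.0575 0.0299 0.085; 0.0281 -0.0315 0.0232 -0.0109 0.0575 0.0299 0.085; 0.0281 -0.0315 0.0232 -0.0109 0.0575 0.0299 0.085; 0.0281 -0.0315 0.0232 -0.0109 0.0575 0.0299 0.085" --grip_force 60

```text
time_s: 2.55
position: [0.5117, -0.0858, 0.0684]
tool_rot: [[0.768, -0.023, 0.64], [-0.017, -1.0, -0.016], [0.641, 0.001, -0.768]]
ft_force: [0.7, -1.5, 0.7]
grip_width: 0.085
gripper_force: 0.0
```

```bash
cat > g1.py <<'E'
from h import *
st()
y=np.radians(-1.45);bx=np.array([np.cos(y),np.sin(y),0]);b=np.array([.580,-.0855,0])
R=tool(-1.45,40,True); g=b-.015*bx+[0,0,.007]
plan(R,g,4)
E
python3 g1.py
```

```text
t 2.55 p [ 0.5117 -0.0858  0.0684] w 0.085 F [ 0.6888 -1.5342  0.6568] gf 0.0 q [-32.5165  25.287  121.3392  96.1255  19.4403 -31.4689]
[[ 0.7678 -0.0231  0.6403]
 [-0.0169 -0.9997 -0.0157]
 [ 0.6405  0.0013 -0.768 ]]
4 rows of:  0.0004 -0.0005 0.0203 -0.0001 0.0007 0.0006 | whole: shift [ 0.0016 -0.002   0.0813] rot [-0.0005  0.003   0.0025]
```

move_arm --plan "0.0005 -0.0005 0.0203 0 0.0007 0.0006 0.085; 0.0005 -0.0005 0.0203 0 0.0007 0.0006 0.085; 0.0005 -0.0005 0.0203 0 0.0007 0.0006 0.085; 0 -0.0005 0.0203 0 0.0007 0.0006 0.085; 0 0 0 0 0 0 0.085; 0 0 0 0 0 0 0.045; 0 0 0 0 0 0 0.045; 0 0 0 0 0 0 0.045; 0 0 0 0 0 0 0.045"

```text
time_s: 3.68
position: [0.5633, -0.0861, 0.0084]
tool_rot: [[0.766, -0.024, 0.642], [-0.018, -1.0, -0.016], [0.643, 0.0, -0.766]]
ft_force: [-8.3, -0.2, 10.9]
grip_width: 0.0504
gripper_force: 59.7
```

```bash
python3 g1.py
```

```text
t 3.675 p [ 0.5633 -0.0861  0.0084] w 0.0504 F [-8.2578 -0.1543 10.8539] gf 59.70148839522153 q [-28.4595  36.1074 116.1104 117.0677  19.1504 -49.8041]
[[ 0.766  -0.0243  0.6424]
 [-0.0184 -0.9997 -0.0159]
 [ 0.6426  0.0004 -0.7662]]
4 rows of:  0.0001 -0.0003 0.0005 -0.0001 0.0001 0.0003 | whole: shift [ 0.0004 -0.0011  0.0021] rot [-0.0003  0.0002  0.001 ]
```

move_arm --plan "0.0064 0 -0.0077 0 0 0 0.045; 0.0129 0 -0.0153 0 0 0 0.045; 0.0129 0 -0.0153 0 0 0 0.045; 0.0193 0 -0.0230 0 0 0 0.045; 0.0193 0 -0.0230 0 0 0 0.045; 0.0129 0 -0.0153 0 0 0 0.045; 0 0 0 0 0 0 0.045"

```text
time_s: 4.55
position: [0.5643, -0.086, 0.1347]
tool_rot: [[0.765, -0.023, 0.644], [-0.017, -1.0, -0.015], [0.644, 0.0, -0.765]]
ft_force: [-0.1, 1.1, -2.5]
grip_width: 0.0499
gripper_force: 62.4
```

```bash
cat > see.py <<'E'
from h import *
import sys
st(); name=sys.argv[1]
o=env.observe(); p=o['position']
for cam in('side','top'):
    im,d=viewer.get_image(cam); np.savez(f'{cam}_{name}.npz',im=im,d=d)
    for k in pinpoint(cam,'board')[:2]: 
        u,v=k['pixel']; print(cam,'board',round(k['conf'],2),np.round([u,v]),cloud(cam,d)[int(round(v)),int(round(u))])
    P=cloud(cam,d); w=(im.min(2)>125)&(np.ptp(im.astype(int),axis=2)<60)&(np.linalg.norm(P-p,axis=2)<.13)
    Q=P[w]
    if len(Q)>60:
        rng=np.random.default_rng(0);best=0
        for _ in range(1500):
            a=Q[rng.choice(len(Q),3,replace=False)]; n=np.cross(a[1]-a[0],a[2]-a[0]); L=np.linalg.norm(n)
            if L<1e-8: continue
            n=n/L*np.sign(n[2]); m=abs((Q-a[0])@n)<.003
            if m.sum()>best: best=m.sum();bm=m
        Q=Q[bm];s=np.linalg.svd(Q-Q.mean(0),full_matrices=False)[2]; n=s[2]*np.sign(s[2][2])
        e=np.cross(np.cross(n,[0,0,1.]),n); e/=np.linalg.norm(e)  # upslope
        c=(Q-Q.mean(0)); print(cam,'plane N',best,'/',w.sum(),'centre',Q.mean(0),'n',n,'tilt',np.degrees(np.arccos(n[2])),'long',s[0], 'long extent',np.percentile(c@s[0],[1,99]),'wid',np.percentile(c@s[1],[1,99]))
im=np.load(f'side_{name}.npz')['im']; c=viewer.calibration('side'); x=np.array(c['R'])@p+c['t']; u=int(x[0]/x[2]*c['fx']+c['cx']);v=int(x[1]/x[2]*c['fy']+c['cy'])
u0=max(0,min(560-160,u-80));v0=max(0,min(300,v-60)); cv2.imwrite(f'pics/{name}.png',cv2.resize(im[v0:v0+120,u0:u0+160],(800,600),interpolation=cv2.INTER_CUBIC)[:,:,::-1]); print('crop origin',u0,v0,'x5')
E
python3 see.py lift
```

```text
t 4.55 p [ 0.5643 -0.086   0.1347] w 0.0499 F [-0.1001  1.1233 -2.4938] gf 62.44290844537318 q [-28.4328  20.1082 109.4492  52.6076  21.6861  18.0277]
[[ 0.7646 -0.0227  0.6441]
 [-0.0171 -0.9997 -0.0149]
 [ 0.6443  0.0004 -0.7648]]
side board 0.86 [286. 186.] [ 0.5864 -0.0871  0.128 ]
side plane N 327 / 408 centre [ 0.6054 -0.0852  0.1289] n [ 0.1045 -0.0229  0.9943] tilt 6.143416706625958 long [-0.9903 -0.0943  0.1019] long extent [-0.0451  0.0545] wid [-0.0283  0.0281]
top board 0.61 [198. 220.] [0.5727 0.1974 0.0201]
top board 0.56 [308. 219.] [ 0.5692 -0.0856  0.1329]
top plane N 992 / 1082 centre [ 0.5921 -0.0869  0.1296] n [0.1135 0.005  0.9935] tilt 6.524918484243702 long [-0.9933 -0.0209  0.1136] long extent [-0.0583  0.062 ] wid [-0.0262  0.027 ]
crop origin 213 125 x5
```

View pics/lift.png

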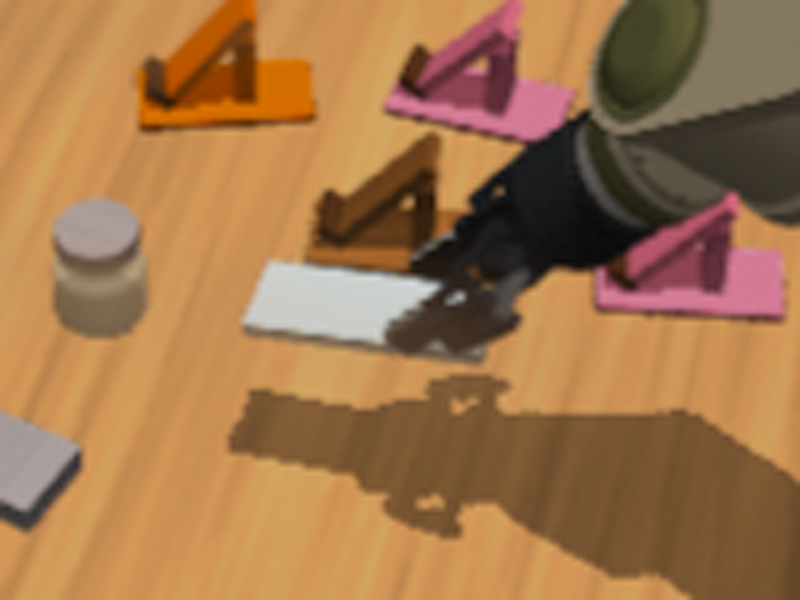

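The board is held, drooping about 6.5° at its front (far end in the crop at (255,290)). The brown prop behind it is at (380,200).

```bash
cat > p1.py <<'E'
from h import *
def brd(yaw,t,c):  # t = downslope angle of +x
    y=np.radians(yaw);t=np.radians(t);h=np.array([np.cos(y),np.sin(y),0]);k=np.array([0,0,1.])
    x=np.cos(t)*h-np.sin(t)*k; n=np.sin(t)*h+np.cos(t)*k; return T4(np.c_[x,np.cross(n,x),n],c)
Tool0=T4(np.array([[.7646,-.0227,.6441],[-.0171,-.9997,-.0149],[.6443,.0004,-.7648]]),[.5643,-.086,.1347])
u,s,v=np.linalg.svd(Tool0[:3,:3]);Tool0[:3,:3]=u@v
G=np.linalg.inv(brd(-1.4,6.5,[.580,-.0862,.1257]))@Tool0   # tool in board
py=7.23; h=np.array([np.cos(np.radians(py)),np.sin(np.radians(py)),0])
seat=np.array([.6052,-.2743,0])+.004*h+[0,0,.077]
def tgt(nrm,up,ang=50):
    B=brd(py,50,seat); c=seat+nrm*B[:3,2]-up*B[:3,0]; return brd(py,ang,c)@G
E
python3 - <<'E'
from p1 import *
print('seat',seat)
A=tgt(.06,.015); B=tgt(.006,.006)
print(A,B)
plan(A[:3,:3],A[:3,3],10); plan(B[:3,:3],B[:3,3],5,A)
E
```

```text
seat [ 0.6092 -0.2738  0.077 ]
[[ 0.9901  0.1274 -0.0587  0.6401]
 [ 0.1272 -0.9919 -0.0066 -0.2701]
 [-0.0591 -0.0009 -0.9983  0.1444]
 [ 0.      0.      0.      1.    ]] [[ 0.9901  0.1274 -0.0587  0.6048]
 [ 0.1272 -0.9919 -0.0066 -0.2745]
 [-0.0591 -0.0009 -0.9983  0.1028]
 [ 0.      0.      0.      1.    ]]
10 rows of:  0.0069 0.0188 0.0014 0.0047 -0.0754 -0.0147 | whole: shift [0.0698 0.1826 0.0418] rot [ 0.0471 -0.7537 -0.147 ]
5 rows of:  -0.0066 -0.0000 0.0087 0.0000 -0.0000 0.0000 | whole: shift [-0.0331 -0.      0.0436] rot [-0. -0.  0.]
```

move_arm --plan "0.0069 0.0188 0.0014 0.0047 -0.0754 -0.0147 0.045; 0.0069 0.0188 0.0014 0.0047 -0.0754 -0.0147 0.045; 0.0069 0.0188 0.0014 0.0047 -0.0754 -0.0147 0.045; 0.0069 0.0188 0.0014 0.0047 -0.0754 -0.0147 0.045; 0.0069 0.0188 0.0014 0.0047 -0.0754 -0.0147 0.045; 0.0069 0.0188 0.0014 0.0047 -0.0754 -0.0147 0.045; 0.0069 0.0188 0.0014 0.0047 -0.0754 -0.0147 0.045; 0.0069 0.0188 0.0014 0.0047 -0.0754 -0.0147 0.045; 0.0069 0.0188 0.0014 0.0047 -0.0754 -0.0147 0.045; 0.0069 0.0188 0.0014 0.0047 -0.0754 -0.0147 0.045; 0 0 0 0 0 0 0.045"

```text
time_s: 6.12
position: [0.6412, -0.2706, 0.1429]
tool_rot: [[0.99, 0.128, -0.059], [0.128, -0.992, -0.005], [-0.059, -0.003, -0.998]]
ft_force: [-0.2, -0.1, -2.4]
grip_width: 0.0497
gripper_force: 62.8
```

```bash
python3 see.py over; python3 - <<'E'
from p1 import *
B=tgt(.006,.006);plan(B[:3,:3],B[:3,3],5)
E
```

```text
t 6.125 p [ 0.6412 -0.2706  0.1429] w 0.0497 F [-0.1527 -0.1223 -2.4383] gf 62.77471953537315 q [-31.8433  41.8188  52.7117  -2.0307  88.1928  50.9082]
[[ 0.99    0.128  -0.059 ]
 [ 0.128  -0.9918 -0.005 ]
 [-0.0592 -0.0026 -0.9982]]
side board 0.65 [282. 140.] [ 0.6347 -0.2304  0.1696]
side plane N 64 / 67 centre [ 0.6229 -0.2746  0.1605] n [0.7384 0.0398 0.6731] tilt 47.690218164107755 long [ 0.609   0.3891 -0.6911] long extent [-0.0288  0.087 ] wid [-0.0177  0.0207]
top board 0.41 [385. 193.] [ 0.5885 -0.1827  0.4421]
crop origin 203 78 x5
5 rows of:  -0.0066 0.0001 0.0089 0.0000 -0.0003 0.0001 | whole: shift [-0.0332  0.0004  0.0447] rot [ 0.0002 -0.0016  0.0005]
```

View pics/over.png

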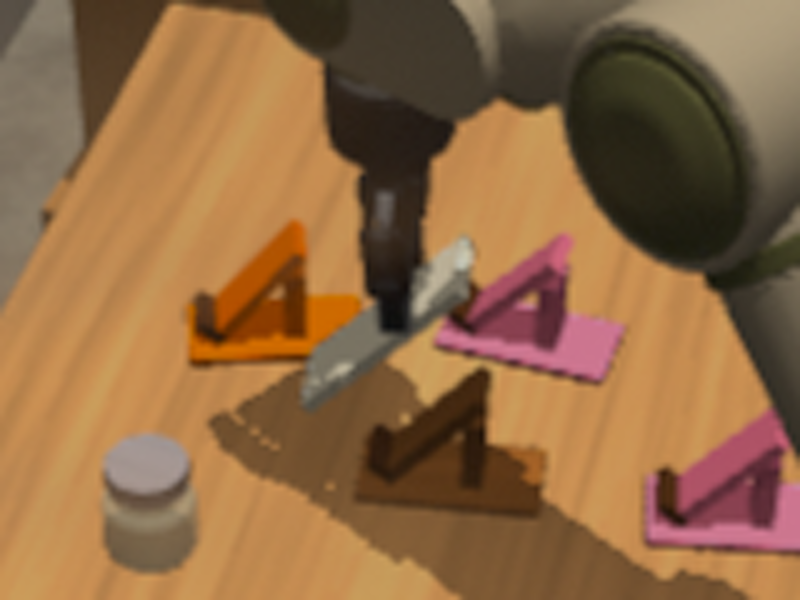

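The picture shows the board at (390,320), parallel to the slope and above the wooden prop at (440,430). I'll lower it now.

move_arm --plan "-0.0066 0 0.0089 0 0 0 0.045; -0.0066 0 0.0089 0 0 0 0.045; -0.0066 0 0.0089 0 0 0 0.045; -0.0066 0 0.0089 0 0 0 0.045; -0.0066 0 0.0089 0 0 0 0.045; 0 0 0 0 0 0 0.045"

```text
time_s: 7.08
position: [0.6047, -0.2748, 0.1025]
tool_rot: [[0.99, 0.127, -0.059], [0.127, -0.992, -0.007], [-0.059, -0.001, -0.998]]
ft_force: [0.9, -0.1, -1.8]
grip_width: 0.0496
gripper_force: 62.7
```

move_arm --plan "-0.0012 0 0.0016 0 0 0 0.045; -0.0012 0 0.0016 0 0 0 0.045; 0 0 0 0 0 0 0.045"

```text
time_s: 7.45
position: [0.6029, -0.2751, 0.1002]
tool_rot: [[0.99, 0.127, -0.057], [0.127, -0.992, -0.008], [-0.058, 0.0, -0.998]]
ft_force: [0.3, -0.6, -2.3]
grip_width: 0.0498
gripper_force: 62.7
```

move_arm --plan "-0.0012 0 0.0016 0 0 0 0.045; -0.0012 0 0.0016 0 0 0 0.045; 0 0 0 0 0 0 0.045"

```text
time_s: 7.82
position: [0.6001, -0.2755, 0.097]
tool_rot: [[0.99, 0.127, -0.058], [0.127, -0.992, -0.008], [-0.058, 0.0, -0.998]]
ft_force: [-0.9, 0.1, -1.7]
grip_width: 0.0498
gripper_force: 62.7
```

move_arm --plan "-0.0012 0 0.0016 0 0 0 0.045; -0.0012 0 0.0016 0 0 0 0.045; 0 0 0 0 0 0 0.045"

```text
time_s: 8.2
position: [0.5975, -0.2759, 0.0941]
tool_rot: [[0.99, 0.127, -0.058], [0.127, -0.992, -0.008], [-0.058, 0.0, -0.998]]
ft_force: [-1.2, 0.8, -0.3]
grip_width: 0.0499
gripper_force: 63.0
```

```bash
python3 see.py near
```

```text
t 8.2 p [ 0.5975 -0.2759  0.0941] w 0.0499 F [-1.1644  0.7509 -0.2806] gf 63.002676693722606 q [-34.1902  40.2757  64.4301  -2.2713  77.7842  49.0296]
[[ 0.9902  0.1272 -0.0575]
 [ 0.127  -0.9919 -0.0077]
 [-0.0581  0.0004 -0.9983]]
side board 0.61 [290. 152.] [ 0.6244 -0.2988  0.066 ]
side board 0.52 [279. 299.] [0.5227 0.24   0.0623]
top board 0.56 [380. 207.] [ 0.569  -0.1818  0.4141]
crop origin 216 91 x5
```

View pics/near.png

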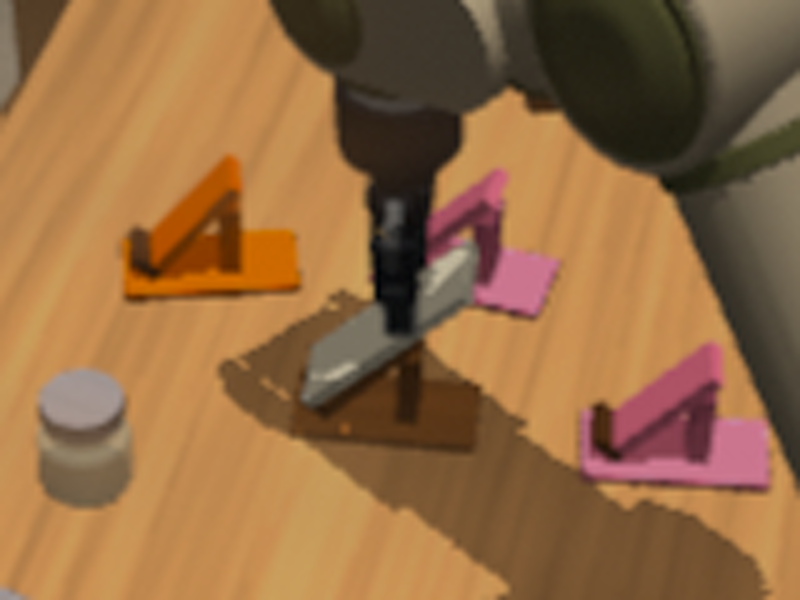

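The board lies over the wooden prop's slope, lower end at about (305,395), and the force shows contact starting. I'll let go.

move_arm --plan "0 0 0 0 0 0 0.055; 0 0 0 0 0 0 0.065; 0 0 0 0 0 0 0.085; 0 0 0 0 0 0 0.085; 0 0 -0.02 0 0 0 0.085; 0 0 -0.04 0 0 0 0.085; 0 0 -0.06 0 0 0 0.085; 0 0 -0.06 0 0 0 0.085; 0 0 0 0 0 0 0.085"

```text
time_s: 9.52
position: [0.6091, -0.2749, 0.2793]
tool_rot: [[0.991, 0.128, -0.048], [0.127, -0.992, -0.014], [-0.05, 0.007, -0.999]]
ft_force: [0.5, -1.0, -0.7]
grip_width: 0.085
gripper_force: 0.0
```

```bash
sed -i "s/^im=np.load/if len(sys.argv)>2: sys.exit()\nim=np.load/" see.py; sed -i 's/-p,axis=2)<.13/-(p if len(sys.argv)<=2 else np.array(eval(sys.argv[2]))),axis=2)<.13/' see.py; python3 see.py put "[.6092,-.2738,.077]"
```

```text
t 9.525 p [ 0.6091 -0.2749  0.2793] w 0.085 F [ 0.5187 -0.9745 -0.6803] gf 0.0 q [-33.5633  34.4951  44.8334  -2.235  102.5419  48.66  ]
[[ 0.9906  0.1277 -0.0484]
 [ 0.1272 -0.9918 -0.0136]
 [-0.0497  0.0073 -0.9987]]
side board 0.98 [294. 156.] [ 0.6035 -0.264   0.084 ]
side plane N 78 / 84 centre [ 0.6128 -0.2826  0.0761] n [0.7381 0.002  0.6747] tilt 47.56850977284811 long [ 0.5962  0.4662 -0.6536] long extent [-0.0466  0.0297] wid [-0.0219  0.0209]
top board 0.81 [382. 210.] [ 0.5527 -0.1539  0.5282]
```

```bash
cat > pl.py <<'E'
from h import *
import sys
name=sys.argv[1]; c0=np.array(eval(sys.argv[2])); zm=float(sys.argv[3])
for cam in('side','top'):
    f=np.load(f'{cam}_{name}.npz');P=cloud(cam,f['d']);Q=P[(np.linalg.norm(P-c0,axis=2)<.1)&(P[...,2]>zm)]
    rng=np.random.default_rng(0);best=0
    for _ in range(3000):
        a=Q[rng.choice(len(Q),3,replace=False)]; n=np.cross(a[1]-a[0],a[2]-a[0]); L=np.linalg.norm(n)
        if L<1e-8: continue
        n=n/L*np.sign(n[2]); m=abs((Q-a[0])@n)<.0025
        if n[0]>.3 and m.sum()>best: best=m.sum();bm=m
    Q=Q[bm]
    n=np.linalg.svd(Q-Q.mean(0),full_matrices=False)[2][2]; n*=np.sign(n[2])
    e=np.array([0,0,1])-n[2]*n; e/=np.linalg.norm(e); l=np.cross(n,e)
    uv=np.c_[(Q-Q.mean(0))@e,(Q-Q.mean(0))@l].astype(np.float32); r=cv2.minAreaRect(uv)
    cen=Q.mean(0)+r[0][0]*e+r[0][1]*l-.005*n
    print(cam,best,'tilt',np.degrees(np.arccos(n[2])),'yaw n',np.degrees(np.arctan2(n[1],n[0])),'rect',r,'board centre',cen,'up',e)
E
python3 pl.py put "[.609,-.274,.077]" .02
python3 - <<'E'
from p1 import *
np.save('seat.npy',seat)
B=brd(py,50,seat); x=B[:3,0]; R=tool(py,40,False); top=seat-.07*x; print('top end',top)
for name,d in(('pre',-.06),('grasp',.033)):
    print(name); plan(R,top+d*x,9)
E
```

```text
side 310 tilt 46.13256067404939 yaw n 5.419787140113614 rect ((-0.002802617847919464, 0.0012011751532554626), (0.14668278396129608, 0.06235358491539955), 3.635357618331909) board centre [ 0.6052 -0.271   0.0749] up [-0.6899 -0.0655  0.7209]
top 260 tilt 45.947937881082815 yaw n 8.284302516170339 rect ((0.023765258491039276, -0.000890800729393959), (0.03864935040473938, 0.14225970208644867), 84.39990234375) board centre [ 0.6067 -0.2612  0.0743] up [-0.6881 -0.1002  0.7187]
top end [ 0.5645 -0.2795  0.1306]
pre
9 rows of:  -0.0095 -0.0092 0.0079 -0.0661 0.0657 -0.1653 | whole: shift [-0.0761 -0.0002  0.1002] rot [-0.5946  0.5912 -1.4873]
grasp
9 rows of:  -0.0051 -0.0069 0.0174 -0.0661 0.0657 -0.1653 | whole: shift [-0.0121  0.      0.1677] rot [-0.5946  0.5912 -1.4873]
```

move_arm --plan "-0.0095 -0.0092 0.0079 -0.0661 0.0657 -0.1653 0.085; -0.0095 -0.0092 0.0079 -0.0661 0.0657 -0.1653 0.085; -0.0095 -0.0092 0.0079 -0.0661 0.0657 -0.1653 0.085; -0.0095 -0.0092 0.0079 -0.0661 0.0657 -0.1653 0.085; -0.0095 -0.0092 0.0079 -0.0661 0.0657 -0.1653 0.085; -0.0095 -0.0092 0.0079 -0.0661 0.0657 -0.1653 0.085; -0.0095 -0.0092 0.0079 -0.0661 0.0657 -0.1653 0.085; -0.0095 -0.0092 0.0079 -0.0661 0.0657 -0.1653 0.085; -0.0095 -0.0092 0.0079 -0.0661 0.0657 -0.1653 0.085; 0 0 0 0 0 0 0.085"

```text
time_s: 10.98
position: [0.5282, -0.2765, 0.1842]
tool_rot: [[0.017, 0.807, 0.59], [0.998, -0.047, 0.035], [0.056, 0.589, -0.806]]
ft_force: [0.4, 0.0, 0.3]
grip_width: 0.0849
gripper_force: 0.0
```

```bash
python3 see.py put2 "[.605,-.271,.0747]"; python3 pl.py put2 "[.615,-.271,.065]" .02; python3 - <<'E'
from h import *
a=np.load('top_put2.npz')['im'][165:255,330:450]; b=np.load('side_put2.npz')['im'][115:205,240:360]
cv2.imwrite('pics/put2.png',np.hstack([cv2.resize(i,(400,300),interpolation=cv2.INTER_CUBIC) for i in(a,b)])[:,:,::-1])
E
```

```text
t 10.975 p [ 0.5282 -0.2765  0.1842] w 0.0849 F [0.3609 0.0236 0.269 ] gf 0.0 q [-51.6059  20.0423  95.2125  39.6413  49.4031 -71.9153]
[[ 0.0175  0.807   0.5903]
 [ 0.9983 -0.0473  0.0351]
 [ 0.0562  0.5886 -0.8065]]
side board 0.79 [295. 153.] [ 0.6037 -0.2783  0.0841]
side board 0.51 [233. 185.] [ 0.767  -0.1416  0.0329]
side plane N 270 / 304 centre [ 0.6089 -0.2715  0.0786] n [0.7147 0.063  0.6966] tilt 45.845809355378066 long [ 0.6962  0.031  -0.7171] long extent [-0.072   0.0679] wid [-0.0247  0.0277]
top board 0.65 [381. 212.] [ 0.5906 -0.2689  0.0967]
top plane N 701 / 728 centre [ 0.6077 -0.2732  0.0823] n [0.7104 0.0926 0.6976] tilt 45.76279755984711 long [-0.6971 -0.0429  0.7156] long extent [-0.0682  0.0689] wid [-0.0262  0.0282]
side 311 tilt 45.47347586974032 yaw n 7.142879587677537 rect ((-0.0020735785365104675, 0.0003838576376438141), (0.14254803955554962, 0.062221232801675797), 0.15657755732536316) board centre [ 0.6036 -0.27    0.0764] up [-0.6958 -0.0872  0.7129]
top 758 tilt 45.8009433315229 yaw n 7.861616955826514 rect ((-0.004114523530006409, 0.0004742797464132309), (0.05495918169617653, 0.14327500760555267), 89.98622131347656) board centre [ 0.6048 -0.2746  0.0783] up [-0.6906 -0.0954  0.7169]
```

View pics/put2.png

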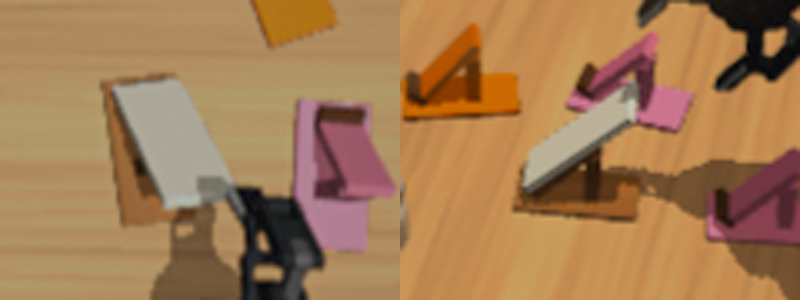

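The board is lying on the wooden prop against its toe, released: top view crop about (170,140), side view crop about (580,135), with the raised end clear. Now I'll grasp that end across the thickness.

```bash
cat > g2.py <<'E'
from h import *
yaw=7.5;t=np.radians(45.8);h=np.array([np.cos(np.radians(yaw)),np.sin(np.radians(yaw)),0])
x=np.cos(t)*h-np.sin(t)*np.array([0,0,1]); c=np.array([.6048,-.2735,.0778]); top=c-.07*x
R=tool(yaw,44.2,False)
print('top',top)
A=plan(R,top-.03*x,5); plan(R,top+.033*x,5,A)
E
python3 g2.py
```

```text
top [ 0.5564 -0.2799  0.128 ]
5 rows of:  -0.0017 -0.0038 0.0064 -0.0267 0.0108 -0.0291 | whole: shift [-0.0089 -0.0169  0.0332] rot [-0.1337  0.0541 -0.1456]
5 rows of:  0.0000 0.0000 0.0126 0.0000 -0.0000 0.0000 | whole: shift [0.    0.    0.063] rot [ 0. -0.  0.]
```

move_arm --plan "-0.0017 -0.0038 0.0064 -0.0267 0.0108 -0.0291 0.06; -0.0017 -0.0038 0.0064 -0.0267 0.0108 -0.0291 0.06; -0.0017 -0.0038 0.0064 -0.0267 0.0108 -0.0291 0.06; -0.0017 -0.0038 0.0064 -0.0267 0.0108 -0.0291 0.05; -0.0017 -0.0038 0.0064 -0.0267 0.0108 -0.0291 0.05; 0 0 0 0 0 0 0.05"

```text
time_s: 11.92
position: [0.5356, -0.2826, 0.149]
tool_rot: [[-0.131, 0.711, 0.69], [0.991, 0.093, 0.092], [0.001, 0.697, -0.718]]
ft_force: [0.1, -0.1, 0.1]
grip_width: 0.0495
gripper_force: 0.0
```

```bash
python3 g2.py; python3 -c "
from h import *
st()"
```

```text
top [ 0.5564 -0.2799  0.128 ]
5 rows of:  0.0000 0.0001 -0.0001 -0.0002 -0.0002 -0.0000 | whole: shift [ 0.      0.0004 -0.0003] rot [-0.0009 -0.0012 -0.0002]
5 rows of:  0.0000 0.0000 0.0126 0.0000 -0.0000 0.0000 | whole: shift [0.    0.    0.063] rot [ 0. -0.  0.]
t 11.925 p [ 0.5356 -0.2826  0.149 ] w 0.0495 F [ 0.0874 -0.0794  0.1283] gf 0.0 q [-55.015   24.8339  99.7054  56.4952  47.8775 -99.4626]
[[-0.1312  0.7114  0.6904]
 [ 0.9914  0.0934  0.0921]
 [ 0.0011  0.6965 -0.7175]]
```

move_arm --plan "0 0 0.0126 0 0 0 0.05; 0 0 0.0126 0 0 0 0.05; 0 0 0.0126 0 0 0 0.05; 0 0 0.0126 0 0 0 0.05; 0 0 0.0126 0 0 0 0.05; 0 0 0 0 0 0 0.05; 0 0 0 0 0 0 0.025; 0 0 0 0 0 0 0.018; 0 0 0 0 0 0 0.014; 0 0 0 0 0 0 0.004; 0 0 0 0 0 0 0.004; 0 0 0 0 0 0 0.004" --grip_force 40

```text
time_s: 13.42
position: [0.5794, -0.2775, 0.1051]
tool_rot: [[-0.132, 0.709, 0.693], [0.991, 0.095, 0.091], [-0.002, 0.698, -0.716]]
ft_force: [0.6, 0.4, 6.0]
grip_width: 0.0093
gripper_force: 40.9
```

move_arm --plan "0 0.01 0 0 0 0 0.004; 0 0.02 0 0 0 0 0.004; 0 0.035 -0.036 0 0 0 0.004; 0 0.035 -0.036 0 0 0 0.004; 0 0.035 -0.036 0 0 0 0.004; 0 0 0 0 0 0 0.004"

```text
time_s: 14.18
position: [0.6005, -0.2749, 0.2792]
tool_rot: [[-0.132, 0.708, 0.694], [0.991, 0.099, 0.088], [-0.007, 0.699, -0.715]]
ft_force: [0.5, 0.3, -2.5]
grip_width: 0.0094
gripper_force: 40.5
```

```bash
cat > held.py <<'E'
import sys,subprocess
from h import *
o=env.observe(); st(); z=o['tool_rot'][:,2]; c=o['position']+.037*z
np.set_printoptions(precision=4,suppress=True)
subprocess.run(['python3','see.py',sys.argv[1],str(list(map(float,c+.01*z)))])
print('expected centre',c,'z',z)
subprocess.run(['python3','pl.py',sys.argv[1],str(list(map(float,c+.02*z))),'.02'])
E
python3 held.py held
```

```text
t 14.175 p [ 0.6005 -0.2749  0.2792] w 0.0094 F [ 0.5371  0.2507 -2.4978] gf 40.54868996143341 q [-48.3443  19.6222  82.2093  43.0016  57.7273 -73.1803]
[[-0.132   0.7078  0.6939]
 [ 0.9912  0.099   0.0875]
 [-0.0067  0.6994 -0.7147]]
side board 0.96 [288. 112.] [ 0.6234 -0.2523  0.2585]
side plane N 240 / 245 centre [ 0.6369 -0.2678  0.2454] n [0.7093 0.0785 0.7005] tilt 45.5314869393616 long [ 0.7048 -0.066  -0.7063] long extent [-0.0823  0.0584] wid [-0.0302  0.0274]
top board 0.84 [401. 190.] [ 0.6213 -0.2674  0.2589]
top board 0.65 [198. 236.] [0.5282 0.1821 0.092 ]
top plane N 841 / 855 centre [ 0.6329 -0.2685  0.2458] n [0.7096 0.0943 0.6983] tilt 45.71021559922931 long [-0.7018  0.0053  0.7124] long extent [-0.0621  0.0768] wid [-0.0277  0.0307]
side 307 tilt 46.04121801932529 yaw n 7.717025164675281 rect ((0.011224530637264252, 0.0033961478620767593), (0.060175571590662, 0.1531643569469452), 88.0682373046875) board centre [ 0.6222 -0.2684  0.2533] up [-0.6879 -0.0932  0.7198]
top 883 tilt 45.81150460079316 yaw n 7.795809064963057 rect ((0.006618015468120575, 0.002634536474943161), (0.1437605321407318, 0.05509926751255989), 0.15900342166423798) board centre [ 0.6241 -0.2716  0.2481] up [-0.6906 -0.0945  0.7171]
t 14.175 p [ 0.6005 -0.2749  0.2792] w 0.0094 F [ 0.5371  0.2507 -2.4978] gf 40.54868996143341 q [-48.3443  19.6222  82.2093  43.0016  57.7273 -73.1803]
[[-0.132   0.7078  0.6939]
 [ 0.9912  0.099   0.0875]
 [-0.0067  0.6994 -0.7147]]
expected centre [ 0.6262 -0.2716  0.2528] z [ 0.6939  0.0875 -0.7147]
```

```bash
cat > r.py <<'E'
from h import *
RY=-3.9; a=np.radians(RY); RX=np.array([np.cos(a),np.sin(a),0]); RYv=np.array([-np.sin(a),np.cos(a),0]); RO=np.array([.5459,.1962,0])-.010*RX
K=np.array([0,0,1.])
def w(x,y,z): return RO+x*RX+y*RYv+z*K
def rk(p): d=np.asarray(p)-RO; return np.array([d@RX,d@RYv,d[2]])
def tgt(L,fx,fz,fy=0,hold=.037):
    l=np.radians(L); up=-np.sin(l)*RX+np.cos(l)*K; n=np.cos(l)*RX+np.sin(l)*K
    c=w(fx,fy,fz)+.07*up-.005*n
    return tool(RY,L,False), c+hold*up, c
E
python3 - <<'E'
from r import *
R,p,c=tgt(13,.0325,.200); print(p,c)
B=plan(R,p,12)
o=env.observe();A=T4(o['tool_rot'],o['position']);D=np.linalg.inv(A)@B
for k in(3,6,9): 
    X=A@expm(np.real(logm(D))*k/12); print(X[:3,3], (X[:3,3]+.107*X[:3,2])[2])
E
```

```text
[0.5395 0.1966 0.3031] [0.5478 0.1961 0.2671]
12 rows of:  0.0395 -0.0020 -0.0036 0.0450 -0.0082 0.0148 | whole: shift [ 0.4745  0.0217 -0.0189] rot [ 0.5399 -0.0989  0.1772]
[ 0.5746 -0.1576  0.2781] 0.19188750280870337
[ 0.556  -0.0402  0.2853] 0.1912866126593006
[0.5442 0.078  0.2939] 0.1938879435637182
```

move_arm --plan "0.0395 -0.002 -0.0036 0.045 -0.0082 0.0148 0.004; 0.0395 -0.002 -0.0036 0.045 -0.0082 0.0148 0.004; 0.0395 -0.002 -0.0036 0.045 -0.0082 0.0148 0.004; 0.0395 -0.002 -0.0036 0.045 -0.0082 0.0148 0.004; 0.0395 -0.002 -0.0036 0.045 -0.0082 0.0148 0.004; 0.0395 -0.002 -0.0036 0.045 -0.0082 0.0148 0.004; 0.0395 -0.002 -0.0036 0.045 -0.0082 0.0148 0.004; 0.0395 -0.002 -0.0036 0.045 -0.0082 0.0148 0.004; 0.0395 -0.002 -0.0036 0.045 -0.0082 0.0148 0.004; 0.0395 -0.002 -0.0036 0.045 -0.0082 0.0148 0.004; 0.0395 -0.002 -0.0036 0.045 -0.0082 0.0148 0.004; 0.0395 -0.002 -0.0036 0.045 -0.0082 0.0148 0.004"

```text
time_s: 15.88
position: [0.5389, 0.1978, 0.3028]
tool_rot: [[0.068, 0.973, 0.223], [0.998, -0.066, -0.018], [-0.003, 0.223, -0.975]]
ft_force: [0.5, -0.0, -1.3]
grip_width: 0.0092
gripper_force: 40.4
```

```bash
cat > rk.py <<'E'
from r import *
import sys
st()
o=env.observe(); name=sys.argv[1]; print('TCP rack',rk(o['position']))
for cam in('side','top'):
    im,d=viewer.get_image(cam); np.savez(f'{cam}_{name}.npz',im=im,d=d); P=cloud(cam,d)
    Q=P-RO; Q=np.stack([Q@RX,Q@RYv,Q[...,2]],-1)
    m=(im.min(2)>110)&(np.ptp(im.astype(int),axis=2)<50)&(abs(Q[...,0])<.08)&(abs(Q[...,1])<.045)&(Q[...,2]>.1)&(Q[...,2]<.36)
    q=Q[m]
    if len(q)<30: print(cam,'few',len(q)); continue
    print(cam,len(q),'min',np.percentile(q,2,axis=0),'max',np.percentile(q,98,axis=0))
    A=np.c_[q[:,1],q[:,2],np.ones(len(q))]
    for _ in range(4):
        s=np.linalg.lstsq(A,q[:,0],rcond=None)[0]; e=q[:,0]-A@s; k=abs(e)<max(.003,1.5*e.std()); q=q[k];A=A[k]
    print(' front face: x=%.4f + %.3f y + %.3f z'%(s[2],s[0],s[1]),'lean',np.degrees(np.arctan(-s[1])),'resid',e.std(),len(q))
ims=[]
for cam,(u0,v0) in(('top',(130,170)),('side',(210,190))):
    i=np.load(f'{cam}_{name}.npz')['im'][v0:v0+120,u0:u0+120]; ims.append(cv2.resize(i,(400,400),interpolation=cv2.INTER_CUBIC))
cv2.imwrite(f'pics/{name}.png',np.hstack(ims)[:,:,::-1])
E
python3 rk.py pre
```

```text
t 15.875 p [0.5389 0.1978 0.3028] w 0.0092 F [ 0.4835 -0.024  -1.3252] gf 40.40256679058075 q [ 9.7932 16.7467 71.2492 -3.2231 79.5071 13.925 ]
[[ 0.0682  0.9725  0.2226]
 [ 0.9977 -0.0659 -0.0177]
 [-0.0025  0.2233 -0.9748]]
TCP rack [0.0029 0.0011 0.3028]
side 43 min [-0.0056 -0.0224  0.1112] max [0.019  0.0437 0.3338]
 front face: x=0.0283 + -0.007 y + -0.095 z lean 5.41319933657025 resid 0.0014108006331242106 40
top 38 min [-0.0067 -0.0252  0.1382] max [0.0515 0.0077 0.3348]
 front face: x=0.0942 + -0.108 y + -0.297 z lean 16.52369447667212 resid 0.00159611598570942 33
```

View pics/pre.png

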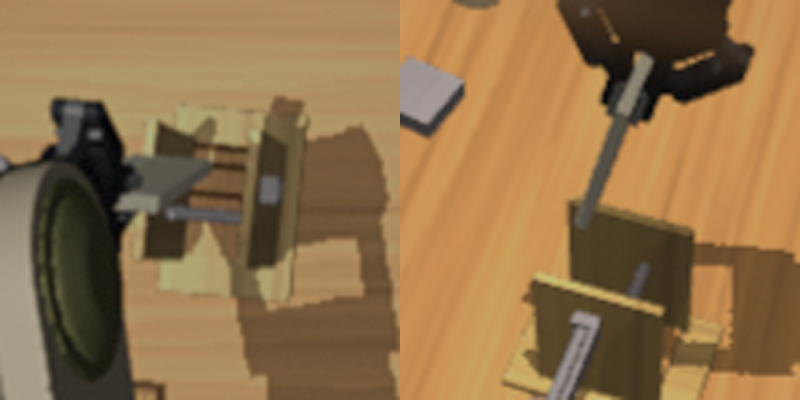

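The top view shows the held board (crop about (170,180)) above the slot. The side view shows it edge-on, lower tip at about (583,222), above the far cheek. I'll measure it against the rack.

```bash
python3 - <<'E'
from r import *
for cam in('side','top'):
    P=cloud(cam,np.load(f'{cam}_pre.npz')['d'])-RO; Q=np.stack([P@RX,P@RYv,P[...,2]],-1)
    m=(Q[...,0]>-.06)&(Q[...,0]<.08)&(abs(Q[...,1])<.05)&(Q[...,2]>.165)
    q=Q[m]; print(cam,len(q))
    for z0 in np.arange(.18,.30,.015):
        k=q[(q[:,2]>z0)&(q[:,2]<z0+.015)]
        if len(k)>2: print('z %.3f'%(z0+.0075),len(k),'x',np.percentile(k[:,0],[5,50,95]),'y',np.percentile(k[:,1],[5,50,95]))
    # expected
for z in(.2075,.2525): 
    l=np.radians(12.9);o=env.observe();t=rk(o['position']);print('expected mid x at z',z,t[0]+(t[2]-z)*np.tan(l))
T=cloud('side',np.load('side0.npz')['d'])-RO; Q=np.stack([T@RX,T@RYv,T[...,2]],-1)
m=(abs(Q[...,1])<.02)&(Q[...,2]>.07)&(Q[...,2]<.1)&(abs(Q[...,0])<.03);print('bar side',m.sum(),np.median(Q[m],axis=0))
T=cloud('top',np.load('top0.npz')['d'])-RO; Q=np.stack([T@RX,T@RYv,T[...,2]],-1)
m=(abs(Q[...,1])<.02)&(Q[...,2]>.07)&(Q[...,2]<.1)&(abs(Q[...,0])<.03);print('bar top',m.sum(),np.median(Q[m],axis=0))
m=(Q[...,1]>-.03)&(Q[...,1]<.015)&(Q[...,2]>.0)&(Q[...,2]<.04)&(Q[...,0]>.0)&(Q[...,0]<.06)
for x0 in np.arange(0,.06,.004):
    k=Q[m&(Q[...,0]>x0)&(Q[...,0]<x0+.004)]
    if len(k): print('%.3f'%x0,len(k),np.median(k[:,2]))
E
```

```text
side 2965
z 0.203 15 x [0.0197 0.0241 0.0294] y [0.0028 0.0274 0.029 ]
z 0.218 24 x [0.0163 0.0216 0.0268] y [-0.0117  0.0268  0.0301]
z 0.233 17 x [0.0124 0.0164 0.0224] y [-0.0081  0.0274  0.0305]
z 0.248 20 x [0.0102 0.014  0.019 ] y [0.0081 0.028  0.0294]
z 0.263 22 x [0.0065 0.011  0.0155] y [0.0042 0.028  0.0299]
z 0.278 20 x [0.0026 0.0076 0.012 ] y [0.0106 0.0274 0.0286]
z 0.293 22 x [-0.0005  0.0039  0.0086] y [0.0195 0.0279 0.0301]
top 4301
z 0.203 22 x [0.0236 0.0298 0.031 ] y [-0.0224 -0.0033  0.028 ]
z 0.218 39 x [0.0205 0.027  0.0287] y [-0.0222  0.0001  0.0267]
z 0.233 37 x [0.0172 0.0232 0.025 ] y [-0.0226 -0.0069  0.0231]
z 0.248 28 x [0.0125 0.0196 0.0217] y [-0.0226 -0.0075  0.013 ]
z 0.263 31 x [0.0112 0.0165 0.0183] y [-0.0229 -0.009   0.0079]
z 0.278 24 x [0.006  0.0124 0.0144] y [-0.023  -0.0192 -0.0016]
z 0.293 23 x [0.0031 0.009  0.0112] y [-0.0233 -0.0193 -0.0064]
expected mid x at z 0.2075 0.024884958231709536
expected mid x at z 0.2525 0.014578582392826877
bar side 29 [-0.0045 -0.0094  0.088 ]
bar top 63 [-0.0037  0.0001  0.0888]
0.000 2 0.016282633917007804
0.004 17 0.015430829797064194
0.008 14 0.015340691515137065
0.012 16 0.0228492610953233
0.016 11 0.015360865118277379
0.020 16 0.01563535669922899
0.024 11 0.014607677119324492
0.028 16 0.015539463569188262
0.032 16 0.01582352983499786
0.036 16 0.022986550918673538
0.040 12 0.01650355689914281
0.044 15 0.015748230955995098
0.048 13 0.021431316535189922
0.052 12 0.023528344669626503
0.056 14 0.006630441055177299
```

move_arm --plan "0 0 0 0 0 0 0.004; 0 -0.0045 0.0195 0 0 0 0.004; 0 -0.0089 0.039 0 0 0 0.004; 0 -0.0089 0.039 0 0 0 0.004; 0 -0.0067 0.0292 0 0 0 0.004; 0 -0.0045 0.0195 0 0 0 0.004; 0 -0.0027 0.0117 0 0 0 0.004; 0 0 0 0 0 0 0.004"

```text
time_s: 16.98
position: [0.5399, 0.1954, 0.1419]
tool_rot: [[0.069, 0.972, 0.226], [0.998, -0.067, -0.018], [-0.002, 0.227, -0.974]]
ft_force: [0.1, -0.4, -1.1]
grip_width: 0.0095
gripper_force: 40.4
```

```bash
python3 - <<'E'
from r import *
st(); o=env.observe(); t=rk(o['position']);z=o['tool_rot'][:,2];z=np.array([z@RX,z@RYv,z[2]]);e=t+.107*z; l=np.arctan2(z[0],-z[2]); n=np.array([np.cos(l),0,np.sin(l)])
print('tcp rack',t,'lean',np.degrees(l),'lower end mid',e,'back',e-.005*n,'front',e+.005*n)
E
```

```text
t 16.975 p [0.5399 0.1954 0.1419] w 0.0095 F [ 0.0685 -0.4122 -1.1204] gf 40.37237048149109 q [ 9.5189 24.3374 87.6301 -3.8198 55.3706 15.2809]
[[ 0.0689  0.9717  0.2259]
 [ 0.9976 -0.0667 -0.0177]
 [-0.0021  0.2266 -0.974 ]]
tcp rack [ 0.0041 -0.0012  0.1419] lean 13.096997820608763 lower end mid [ 0.0283 -0.0015  0.0377] back [ 0.0234 -0.0015  0.0366] front [ 0.0332 -0.0015  0.0388]
```

move_arm --plan "0 -0.0028 0.0078 0 0 0 0.004; 0 -0.0014 0.0058 0 0 0 0.004; 0 -0.0007 0.003 0 0 0 0.004; 0 0 0 0 0 0 0.004"

```text
time_s: 17.48
position: [0.5391, 0.1961, 0.1251]
tool_rot: [[0.068, 0.971, 0.227], [0.998, -0.066, -0.017], [-0.002, 0.228, -0.974]]
ft_force: [0.6, 0.7, -2.6]
grip_width: 0.0096
gripper_force: 40.4
```

move_arm --plan "0 -0.0004 0.0015 0 0 0 0.004; 0 -0.0004 0.0015 0 0 0 0.004; 0 0 0 0 0 0 0.004"

```text
time_s: 17.85
position: [0.5393, 0.1962, 0.1227]
tool_rot: [[0.068, 0.971, 0.229], [0.998, -0.066, -0.017], [-0.001, 0.229, -0.973]]
ft_force: [-1.6, -0.5, 2.7]
grip_width: 0.0094
gripper_force: 41.2
```

move_arm --plan "0 0.0015 0.0003 0 0 0 0.004; 0 0.0015 0.0003 0 0 0 0.004; 0 0 0 0 0 0 0.004"

```text
time_s: 18.23
position: [0.5419, 0.1962, 0.1228]
tool_rot: [[0.068, 0.971, 0.227], [0.998, -0.066, -0.017], [-0.001, 0.228, -0.974]]
ft_force: [-4.5, 1.5, 6.6]
grip_width: 0.0095
gripper_force: 41.8
```

```bash
cat > q.py <<'E'
from r import *
st(); o=env.observe(); t=rk(o['position']);z=o['tool_rot'][:,2];z=np.array([z@RX,z@RYv,z[2]]);e=t+.107*z; l=np.arctan2(z[0],-z[2]); n=np.array([np.cos(l),0,np.sin(l)])
print('tcp rack',t,'lean',np.degrees(l),'back',e-.005*n,'front',e+.005*n)
E
python3 q.py
```

```text
t 18.225 p [0.5419 0.1962 0.1228] w 0.0095 F [-4.52    1.5125  6.6275] gf 41.79256618022919 q [ 9.5525 25.8374 88.8317 -3.9047 52.5798 15.4781]
[[ 0.0681  0.9714  0.2274]
 [ 0.9977 -0.0661 -0.0166]
 [-0.0011  0.228  -0.9737]]
tcp rack [ 0.006  -0.0003  0.1228] lean 13.178846779220713 back [ 0.0255 -0.0004  0.0175] front [ 0.0352 -0.0004  0.0197]
```

```bash
python3 - <<'E'
from r import *
for L in(18.6,):
    l=np.radians(L); R,p,c=tgt(L,.0255+.01*np.cos(l),.0175+.01*np.sin(l),-.0003); print(p); plan(R,p,4)
E
```

```text
[0.532  0.1968 0.1205]
4 rows of:  -0.0000 -0.0025 -0.0001 -0.0237 0.0003 0.0000 | whole: shift [-0.     -0.0101 -0.    ] rot [-0.0946  0.0011  0.0002]
```

move_arm --plan "0 -0.0025 -0.0001 -0.0237 0 0 0.004; 0 -0.0025 -0.0001 -0.0237 0 0 0.004; 0 -0.0025 -0.0001 -0.0237 0 0 0.004; 0 -0.0025 -0.0001 -0.0237 0 0 0.004; 0 0 0 0 0 0 0.004"

```text
time_s: 18.85
position: [0.532, 0.1968, 0.1203]
tool_rot: [[0.068, 0.945, 0.319], [0.998, -0.064, -0.023], [-0.001, 0.32, -0.947]]
ft_force: [-3.8, 1.2, 4.9]
grip_width: 0.0096
gripper_force: 41.7
```

```bash
python3 q.py; python3 rk.py lean; cp h.py /dev/null; python3 - <<'E'
from r import *
for cam in('side','top'):
    P=cloud(cam,np.load(f'{cam}_lean.npz')['d'])-RO; Q=np.stack([P@RX,P@RYv,P[...,2]],-1)
    q=Q[(Q[...,0]>-.06)&(Q[...,0]<.06)&(abs(Q[...,1])<.031)&(Q[...,2]>.02)]
    for z0 in np.arange(.02,.16,.015):
        k=q[(q[:,2]>z0)&(q[:,2]<z0+.015)]
        if len(k)>2: print(cam,'z %.3f'%(z0+.0075),len(k),'x',np.percentile(k[:,0],[5,50,95]),'y',np.percentile(k[:,1],[5,95]))
E
```

```text
t 18.85 p [0.532  0.1968 0.1203] w 0.0096 F [-3.7631  1.21    4.9215] gf 41.66933298110962 q [10.4797 24.0174 94.1474 -6.6801 43.9383 18.4372]
[[ 0.0678  0.9453  0.319 ]
 [ 0.9977 -0.0638 -0.0231]
 [-0.0015  0.3199 -0.9475]]
tcp rack [-0.0039 -0.0004  0.1203] lean 18.65551689171354 back [ 0.0256 -0.0005  0.0174] front [ 0.0351 -0.0005  0.0206]
t 18.85 p [0.532  0.1968 0.1203] w 0.0096 F [-3.7631  1.21    4.9215] gf 41.66933298110962 q [10.4797 24.0174 94.1474 -6.6801 43.9383 18.4372]
[[ 0.0678  0.9453  0.319 ]
 [ 0.9977 -0.0638 -0.0231]
 [-0.0015  0.3199 -0.9475]]
TCP rack [-0.0039 -0.0004  0.1203]
side 62 min [-0.0465 -0.0087  0.1099] max [0.0241 0.0447 0.3386]
 front face: x=0.0090 + 0.015 y + -0.146 z lean 8.292389541454702 resid 0.0022389657942016683 41
top 85 min [-0.0447 -0.0443  0.1134] max [0.0467 0.0396 0.3396]
 front face: x=0.0332 + -0.141 y + -0.210 z lean 11.87544716528534 resid 0.002553274433051938 47
side z 0.028 9 x [-0.0358 -0.0283 -0.024 ] y [-0.0309 -0.0041]
side z 0.043 19 x [-0.0341 -0.0088  0.0526] y [-0.0306 -0.0288]
side z 0.058 27 x [-0.036  -0.0143  0.0533] 
[... 374 characters left out ...]
0.0004] y [-0.0134  0.0268]
side z 0.163 110 x [-0.0577 -0.0444 -0.0012] y [-0.0069  0.0151]
top z 0.028 90 x [0.0298 0.0381 0.054 ] y [-0.0091  0.0278]
top z 0.043 20 x [0.0249 0.0269 0.0291] y [-0.0138  0.0177]
top z 0.058 21 x [0.0196 0.0223 0.0242] y [-0.0146  0.0128]
top z 0.073 23 x [0.0145 0.0169 0.0195] y [-0.0183  0.0089]
top z 0.088 20 x [0.01  0.012 0.014] y [-0.0217  0.0028]
top z 0.103 18 x [0.0049 0.0072 0.0094] y [-0.0256 -0.0044]
top z 0.118 18 x [-0.0071  0.0013  0.0034] y [-0.0286 -0.0119]
top z 0.133 32 x [-0.0081 -0.0028  0.0058] y [-0.0288 -0.0082]
top z 0.148 59 x [-0.0227 -0.0126  0.0008] y [-0.0283 -0.0079]
top z 0.163 9 x [-0.0278 -0.0046  0.0022] y [-0.0142 -0.0076]
```

move_arm --plan "0 0.001 0.0003 0 0 0 0.004; 0 0 0 0 0 0 0.004; 0 0 0 0 0 0 0.013; 0 0 0 0 0 0 0.018; 0 0 0 0 0 0 0.025; 0 0 0 0 0 0 0.03; 0 0 0 0 0 0 0.03" --grip_force 20

```text
time_s: 19.82
position: [0.5335, 0.1964, 0.12]
tool_rot: [[0.068, 0.946, 0.318], [0.998, -0.064, -0.023], [-0.002, 0.319, -0.948]]
ft_force: [0.1, 0.4, 0.3]
grip_width: 0.0298
gripper_force: 0.0
```

```bash
cat > chk.py <<'E'
from r import *
import sys
st(); cam='top'; im,d=viewer.get_image(cam); np.savez(f'top_{sys.argv[1]}.npz',im=im,d=d)
P=cloud(cam,d)-RO; Q=np.stack([P@RX,P@RYv,P[...,2]],-1)
q=Q[(Q[...,0]>-.06)&(Q[...,0]<.06)&(abs(Q[...,1])<.031)&(Q[...,2]>.02)]
for z0 in np.arange(.035,.18,.015):
    k=q[(q[:,2]>z0)&(q[:,2]<z0+.015)]
    if len(k)>2: print(cam,'z %.3f'%(z0+.0075),len(k),'x',np.percentile(k[:,0],[5,50,95]),'y',np.percentile(k[:,1],[5,95]))
E
python3 chk.py rel
```

```text
t 19.825 p [0.5335 0.1964 0.12  ] w 0.0298 F [0.0651 0.3597 0.2983] gf 0.0 q [10.4155 24.1539 93.9596 -6.6641 44.0288 18.3706]
[[ 0.0681  0.9455  0.3184]
 [ 0.9977 -0.064  -0.0235]
 [-0.0018  0.3192 -0.9477]]
top z 0.043 21 x [0.0241 0.0269 0.0293] y [-0.0134  0.013 ]
top z 0.058 16 x [0.0195 0.0216 0.0244] y [-0.0154  0.0067]
top z 0.073 15 x [0.0141 0.0165 0.019 ] y [-0.0198 -0.0017]
top z 0.087 17 x [0.0052 0.0109 0.0135] y [-0.0234 -0.0048]
top z 0.103 19 x [0.0043 0.0059 0.0082] y [-0.0242 -0.005 ]
top z 0.117 27 x [-0.016   0.0004  0.003 ] y [-0.0282 -0.0052]
top z 0.133 43 x [-0.0269 -0.0055  0.0147] y [-0.028  -0.0059]
top z 0.148 63 x [-0.0191 -0.012   0.0141] y [-0.0277 -0.0081]
top z 0.163 4 x [0.0092 0.0111 0.0134] y [-0.0121 -0.0074]
top z 0.178 48 x [0.003  0.0077 0.0208] y [-0.014  0.003]
```

move_arm --plan "0 0 -0.01 0 0 0 0.03; 0 0 -0.02 0 0 0 0.03; 0 0 -0.03 0 0 0 0.03; 0 0 -0.04 0 0 0 0.03; 0 0 -0.04 0 0 0 0.02; 0 0 0 0 0 0 0.0"

```text
time_s: 20.62
position: [0.489, 0.2001, 0.2564]
tool_rot: [[0.067, 0.943, 0.325], [0.998, -0.064, -0.022], [0.0, 0.325, -0.946]]
ft_force: [-0.5, -0.6, 0.0]
grip_width: 0.0031
gripper_force: 0.0
```

```bash
python3 chk.py out; python3 - <<'E'
from r import *
im,d=viewer.get_image('side'); 
a=np.load('top_out.npz')['im'][170:290,110:270]; b=im[220:350,200:340]
cv2.imwrite('pics/out.png',np.hstack([cv2.resize(i,(400,380),interpolation=cv2.INTER_CUBIC) for i in(a,b)])[:,:,::-1])
P=cloud('top',np.load('top_out.npz')['d'])-RO; Q=np.stack([P@RX,P@RYv,P[...,2]],-1)
k=Q[(abs(Q[...,0]-.018)<.02)&(Q[...,1]>.12)&(Q[...,1]<.17)&(Q[...,2]>.125)&(Q[...,2]<.16)]; print('knob',len(k),k.mean(0) if len(k) else '',k.min(0),k.max(0))
R=tool(RY,0,False); A=plan(R,w(.018,.190,.230),8); plan(R,w(.018,.190,.124),4,A)
E
```

```text
t 20.625 p [0.489  0.2001 0.2564] w 0.0031 F [-0.4643 -0.6066  0.0254] gf 0.0 q [11.9325 11.6719 87.2572 -5.7108 62.8721 17.5929]
[[ 0.0675  0.9435  0.3245]
 [ 0.9977 -0.0638 -0.0219]
 [ 0.      0.3253 -0.9456]]
top z 0.043 25 x [0.0242 0.0266 0.029 ] y [-0.0106  0.0245]
top z 0.058 29 x [0.0191 0.0216 0.0251] y [-0.015   0.0216]
top z 0.073 30 x [0.0145 0.0167 0.0192] y [-0.0164  0.0221]
top z 0.087 39 x [0.0087 0.0113 0.0139] y [-0.0214  0.0215]
top z 0.103 40 x [0.0041 0.0063 0.0086] y [-0.0237  0.0221]
top z 0.117 49 x [-0.0018  0.0011  0.0036] y [-0.028   0.0216]
top z 0.133 51 x [-0.0068 -0.004  -0.0015] y [-0.0276  0.0232]
top z 0.148 130 x [-0.0187 -0.0131 -0.0073] y [-0.0272  0.0221]
knob 39 [0.0187 0.1391 0.1416] [0.0125 0.1322 0.1256] [0.025  0.1462 0.1469]
8 rows of:  0.0238 0.0076 0.0043 0.0406 0.0002 0.0000 | whole: shift [0.1905 0.0548 0.0422] rot [0.3252 0.0017 0.0002]
4 rows of:  0.0000 0.0000 0.0265 0.0000 0.0000 0.0000 | whole: shift [0.    0.    0.106] rot [0. 0. 0.]
```

View pics/out.png

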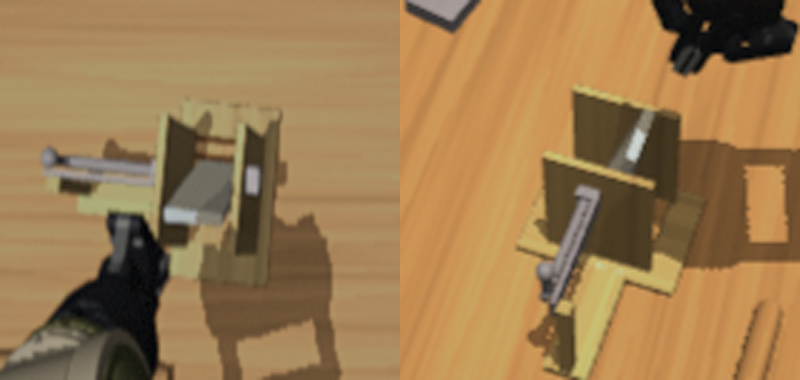

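The board now leans freely in the rack: top view crop about (205,190), side view crop about (640,130). The bolt knob is still drawn back at (48,158). Now for the bolt.

move_arm --plan "0.0238 0.0076 0.0043 0.0406 0 0 0; 0.0238 0.0076 0.0043 0.0406 0 0 0; 0.0238 0.0076 0.0043 0.0406 0 0 0; 0.0238 0.0076 0.0043 0.0406 0 0 0; 0.0238 0.0076 0.0043 0.0406 0 0 0; 0.0238 0.0076 0.0043 0.0406 0 0 0; 0.0238 0.0076 0.0043 0.0406 0 0 0; 0.0238 0.0076 0.0043 0.0406 0 0 0; 0 0 0 0 0 0 0; 0 0 0.03 0 0 0 0; 0 0 0.03 0 0 0 0; 0 0 0 0 0 0 0"

```text
time_s: 22.22
position: [0.5663, 0.3839, 0.167]
tool_rot: [[0.069, 0.998, -0.005], [0.998, -0.069, -0.004], [-0.005, -0.005, -1.0]]
ft_force: [0.0, -0.7, -0.6]
grip_width: 0.0002
gripper_force: 0.0
```

```bash
python3 - <<'E'
from r import *
st(); print(rk(env.observe()['position'])); R=tool(RY,0,False); A=plan(R,w(.018,.190,.124),3); plan(R,w(.018,.170,.124),1,A)
E
```

```text
t 22.225 p [0.5663 0.3839 0.167 ] w 0.0002 F [ 0.0092 -0.7261 -0.6222] gf 0.0 q [24.2903 38.3101 55.6542 -0.1106 86.4143 28.2309]
[[ 0.0686  0.9976 -0.0052]
 [ 0.9976 -0.0686 -0.0045]
 [-0.0048 -0.0049 -1.    ]]
[0.0176 0.1887 0.167 ]
3 rows of:  0.0005 0.0002 0.0143 -0.0016 0.0016 -0.0002 | whole: shift [0.0015 0.0006 0.043 ] rot [-0.0049  0.0048 -0.0006]
1 rows of:  -0.0200 -0.0000 0.0000 0.0000 0.0000 0.0000 | whole: shift [-0.02  0.    0.  ] rot [0. 0. 0.]
```

move_arm --plan "0 0 0.0143 0 0 0 0; 0 0 0.0143 0 0 0 0; 0 0 0.0143 0 0 0 0; -0.01 0 0 0 0 0 0; -0.01 0 0 0 0 0 0; -0.01 0 0 0 0 0 0; -0.01 0 0 0 0 0 0; -0.01 0 0 0 0 0 0; 0 0 0 0 0 0 0"

```text
time_s: 23.35
position: [0.564, 0.3342, 0.1271]
tool_rot: [[0.069, 0.998, -0.0], [0.998, -0.069, -0.002], [-0.002, 0.0, -1.0]]
ft_force: [0.0, -0.7, 0.4]
grip_width: -0.0004
gripper_force: 0.0
```

```bash
python3 - <<'E'
from r import *
st(); print(rk(env.observe()['position']))
E
```

```text
t 23.35 p [0.564  0.3342 0.1271] w -0.0004 F [ 0.039  -0.7125  0.4389] gf 0.0 q [20.369  37.0751 64.9866 -0.1278 77.9935 24.3508]
[[ 0.069   0.9976 -0.0001]
 [ 0.9976 -0.069  -0.0024]
 [-0.0024  0.     -1.    ]]
[0.0187 0.1389 0.1271]
```

```bash
cat > kb.py <<'E'
from r import *
import sys
st(); print(rk(env.observe()['position']))
for cam in('top','side'):
    im,d=viewer.get_image(cam); np.savez(f'{cam}_{sys.argv[1]}.npz',im=im,d=d)
    for k in pinpoint(cam,'bolt_knob')[:2]:
        p=onplane(cam,*k['pixel'],.138); print(cam,k['conf'],rk(p))
a=np.load(f'top_{sys.argv[1]}.npz')['im'][170:290,110:270]; b=np.load(f'side_{sys.argv[1]}.npz')['im'][220:350,200:340]
cv2.imwrite(f'pics/{sys.argv[1]}.png',np.hstack([cv2.resize(i,(400,380),interpolation=cv2.INTER_CUBIC) for i in(a,b)])[:,:,::-1])
E
python3 kb.py kb1
```

```text
t 23.35 p [0.564  0.3342 0.1271] w -0.0004 F [ 0.039  -0.7125  0.4389] gf 0.0 q [20.369  37.0751 64.9866 -0.1278 77.9935 24.3508]
[[ 0.069   0.9976 -0.0001]
 [ 0.9976 -0.069  -0.0024]
 [-0.0024  0.     -1.    ]]
[0.0187 0.1389 0.1271]
top 0.63 [0.0178 0.1177 0.138 ]
top 0.59 [ 0.2273 -0.1926  0.138 ]
```

View pics/kb1.png

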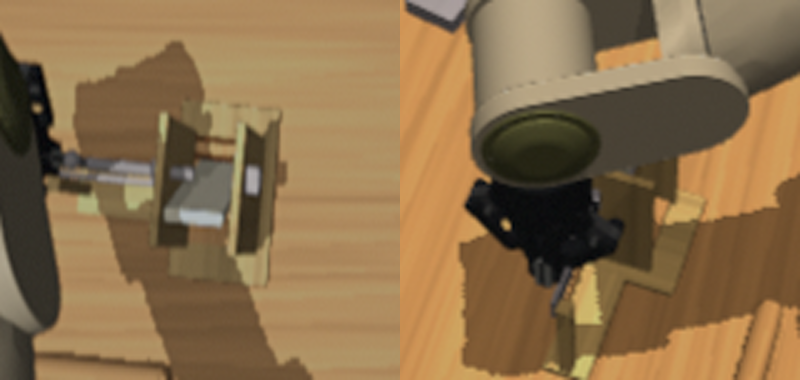

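The knob has moved to about y=118 mm and the bolt tip shows inside the left cheek at (180,172) in the top crop. Pushing on.

move_arm --plan "-0.01 0 0.001 0 0 0 0; -0.01 0 0.001 0 0 0 0; -0.01 0 0 0 0 0 0; -0.01 0 0 0 0 0 0; -0.01 0 0 0 0 0 0; -0.003 0 0 0 0 0 0; -0.003 0 0 0 0 0 0; 0 0 0 0 0 0 0"

```text
time_s: 24.55
position: [0.5602, 0.2789, 0.1248]
tool_rot: [[0.068, 0.998, -0.0], [0.998, -0.068, -0.002], [-0.002, -0.0, -1.0]]
ft_force: [-1.1, 0.5, 0.3]
grip_width: -0.0001
gripper_force: 0.2
```

```bash
sed -i 's/^cv2.imwrite/#&/' kb.py; python3 kb.py kb2
```

```text
t 24.55 p [0.5602 0.2789 0.1248] w -0.0001 F [-1.0552  0.5168  0.3063] gf 0.1955126691609621 q [15.7019 34.378  70.7628 -0.1325 74.9136 19.6472]
[[ 0.0682  0.9977 -0.0003]
 [ 0.9977 -0.0682 -0.0024]
 [-0.0024 -0.0001 -1.    ]]
[0.0186 0.0835 0.1248]
top 0.61 [0.0249 0.0621 0.138 ]
```

Nearly home. I'll press to the stop in small steps.

move_arm --plan "-0.0015 0 0 0 0 0 0; -0.0015 0 0 0 0 0 0; -0.001 0 0 0 0 0 0; 0 0 0 0 0 0 0"

```text
time_s: 25.25
position: [0.5599, 0.2751, 0.1249]
tool_rot: [[0.068, 0.998, -0.0], [0.998, -0.068, -0.002], [-0.002, -0.0, -1.0]]
ft_force: [-0.5, 2.1, -1.1]
grip_width: -0.0003
gripper_force: 1.0
```

move_arm --plan "-0.0015 0 0 0 0 0 0; -0.0015 0 0 0 0 0 0; 0 0 0 0 0 0 0"

```text
time_s: 25.62
position: [0.5597, 0.2739, 0.125]
tool_rot: [[0.068, 0.998, 0.001], [0.998, -0.068, 0.002], [0.002, 0.001, -1.0]]
ft_force: [2.3, 11.1, -4.0]
grip_width: 0.0
gripper_force: 5.7
```

Stop felt: 11 N and no further travel. Backing off and checking.

move_arm --plan "0.005 0 0 0 0 0 0; 0.015 0 0 0 0 0 0; 0.02 0 -0.01 0 0 0 0; 0.02 0 -0.05 0 0 0 0; 0.03 0 -0.05 0 0 0 0; 0.05 0 -0.02 0 0 0 0; 0.05 0 0 0 0 0 0; 0 0 0 0 0 0 0"

```text
time_s: 26.62
position: [0.5716, 0.4655, 0.2531]
tool_rot: [[0.064, 0.998, -0.001], [0.998, -0.064, -0.002], [-0.002, -0.001, -1.0]]
ft_force: [-0.0, -0.7, -0.4]
grip_width: 0.0001
gripper_force: 0.0
```

```bash
sed -i 's/^#cv2/cv2/' kb.py; python3 kb.py kb3; python3 chk.py fin; python3 - <<'E'
from r import *
P=cloud('top',np.load('top_kb3.npz')['d'])-RO; Q=np.stack([P@RX,P@RYv,P[...,2]],-1)
k=Q[(abs(Q[...,0]-.018)<.02)&(Q[...,1]>.044)&(Q[...,1]<.16)&(Q[...,2]>.125)&(Q[...,2]<.16)]; print('knob',len(k),k.mean(0) if len(k) else '')
E
```

```text
t 26.625 p [0.5716 0.4655 0.2531] w 0.0001 F [-0.0011 -0.7188 -0.3999] gf 0.0 q [ 30.0194  42.526   33.5128  -0.0895 104.0808  33.6911]
[[ 0.0644  0.9979 -0.001 ]
 [ 0.9979 -0.0644 -0.0024]
 [-0.0024 -0.0009 -1.    ]]
[0.0173 0.2704 0.2531]
top 0.74 [ 0.2244 -0.1967  0.138 ]
top 0.43 [0.0191 0.0608 0.138 ]
t 26.825 p [0.5729 0.4612 0.2549] w 0.0 F [-0.1293 -0.0737  0.1689] gf 0.0 q [ 29.6852  42.2436  33.7978  -0.1152 104.0187  33.6241]
[[ 0.0692  0.9976  0.0001]
 [ 0.9976 -0.0692 -0.0022]
 [-0.0022  0.0002 -1.    ]]
top z 0.043 20 x [0.026  0.0278 0.0292] y [-0.0135  0.0225]
top z 0.073 3 x [0.0137 0.0139 0.0139] y [-0.012   0.0165]
top z 0.087 34 x [0.0086 0.011  0.0133] y [-0.0223  0.0214]
top z 0.103 113 x [0.0047 0.0148 0.0222] y [-0.024   0.0265]
top z 0.117 75 x [-0.0014  0.0023  0.0189] y [-0.0268  0.023 ]
top z 0.133 48 x [-0.0085 -0.0044 -0.0021] y [-0.0278  0.0206]
top z 0.148 130 x [-0.0187 -0.013  -0.0074] y [-0.027   0.0228]
knob 37 [0.0186 0.0582 0.1428]
```

View pics/kb3.png

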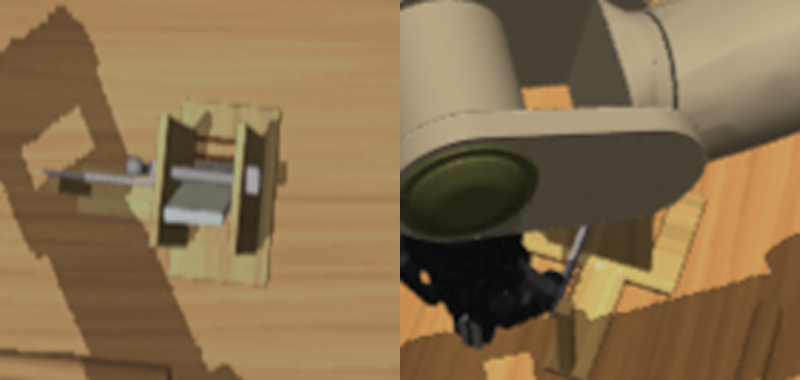

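The top view shows the bolt across in front of the leaning board, with the knob by the left cheek at (138,165) and the tip in the keeper at (252,180). The gripper is clear of everything, so I'm handing in.

```bash
python3 -c "
from rig import env
print(env.close_job())"
```

```text
the job is handed in; nothing more can be done
None
```

I've handed in the job, but no verdict came back. The last measurements show the board laid on the wooden prop and let go, then leaning freely at about 19° in the rack's groove nearest the bar. The bolt was pushed until it hit its stop, the arm is clear, and the whole job took about 27 s.

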